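Turn a moulded handle cover face down in the screwing nest

ROBOT

A 6-joint arm with a two-finger parallel gripper is mounted at the origin on the work surface. World frame = base frame: x ahead of the robot, y to its left, z up, the work surface at z = 0. Lengths are in mm, angles in rad, forces in N, time in s.
With the tool pointing down it reaches from about 400 to 925 mm from the base axis. Payload 12.5 kg.
Tool frame: the origin (TCP) lies at the centre of the arm's flange, where the gripper is bolted on; the fingertips stand 190 mm ahead of it and the grasp point (between the pads) lies 171 mm ahead of it; z points along the fingers, y is the direction in which the jaws open and shut (so a half turn about z gives the same grasp; the last joint's range is limited). The gripper opens to 95 mm and grips with 3 to 60 N. Pads are 20 mm wide; open, the fingers measure 119 mm over their backs; the gripper's body (75 mm by 180 mm) begins 59 mm behind the grasp point.
Start: joints at [-1.29, 0.491, 1.559, -0, 1.092, -0.106], TCP at [235.786, -578.818, 404.761] pointing down, gripper open.
Joint ranges: [-3.1, 3.1], [-0.84, 2.19], [0.05, 2.79], [-1.13, 4.28], [0.06, 2.93], [-2.69, 2.69]. Speed limits (rad/s): [2.22, 2.22, 2.79, 3.14, 3.14, 3.14].

INTERFACE

Orientations are given as [roll, pitch, yaw] about the fixed x, y, z axes, in that order (R = Rz(yaw) Ry(pitch) Rx(roll)).
In Python, from cell import env gives the robot as it stands.
- The arm moves only by the shell command python3 -m pendant 'ROWS'. ROWS is JSON, a list of rows, each an object of numbers: "x", "y", "z": the shift along the tool's x, y, z in units of 150 mm (1.0 is 150 mm); "rx", "ry", "rz": the turn, a rotation vector about the tool's x, y, z in units of 45 degrees (1.0 is 45 degrees); "jaw": the opening, from 0 (shut) to 1 (fully open). In form: [{"x": .., "y": .., "z": .., "rx": .., "ry": .., "rz": .., "jaw": ..}, ...]. A call has 1 to 10 rows; each row is the pose to reach, as a shift and turn from the pose commanded when the call began, along the tool's axes at that moment; what a row does not reach only later rows make up. A row lasts 1/8 s, in which the tool goes at most 62.5 mm and 10.7 degrees, less where a joint would pass 70% of its speed; a pose out of reach is approached as far as the arm can. A call with a number of a shift or a turn outside -1 to 1 is refused whole. A call with a gripper value outside its range is refused whole. The fingers move at their own pace and stop on an object; the grip force is fixed at half the most. Time passes only in rows, so rows that repeat a pose let the fingers close. It gives the time, the measured TCP pose, the force and the opening at its end, in the units of the state.
- env.state(): the state, without advancing time (a new reading comes with each control period).
- env.read_camera(name): name is "scene" or "top" or "wrist"; returns a dict with "img" (420x560x3 uint8, red, green, blue), "fx", "fy", "cx", "cy" (pixels), "rvec" (rotation vector, rad) and "tvec" (3), from world to camera coordinates, as OpenCV has them. Camera axes: x right, y down, z forward; pixel columns grow to the right and rows downward; lengths in mm; the calibration is good to about 2 mm. A picture is of the moment at which its call begins. There is no depth.
- env.job_done(): hands the job in, once; it reports no verdict.
The state is a dict: "t": time; "joints": joint angles; "qvel": joint speeds; "tau": joint torques, N m; "eef_pos": TCP position; "tcp_rot": TCP orientation; "ft_force": force on the tool from outside, world axes, zero at the start; "moment": the same for the moment, N m; "opening": opening from 0.0 (shut) to 1.0 (fully open).
Only numpy, scipy, OpenCV 4.12 (cv2) and the standard library are available. Lean on these libraries where they do the work, as an engineer would, in place of code of your own. Each camera call takes 0.05 s, during which the arm holds its last target.

TASK

Turn over the long moulded handle cover that lies smooth face up on the wooden block (the slotted rack is there to stand it on end while you change grip) and lay it smooth face down, ribs up, on the raised screwing nest, centred and square between its two end stops; do not drop it or let it slap over. Then swing the hold-down arm by its knob fully home across the cover, and leave the short cover and the round cover lying where they are.

Things in the scene. Friction and masses are not known exactly. Their poses are not given: they have to be found in the camera images.
- cover_center (a point): Centre of the long grey plastic cover, a flat rectangular moulding 60 mm wide (its x axis), 150 mm long (its y axis) and 12 mm thick (its z axis), about 0.12 kg. Its z axis points out of the smooth face, straight up at the start; the other side is hollow with ribs and two screw bosses inside a flat rim. Its long edges are straight, its ends alike.
- cover: The same cover; origin at the centre of its ribbed back, 6 mm from the centre along -z; same axes.
- block: Plain fixed wooden block under the cover at the start, 36 mm wide (x), 100 mm long (y), 40 mm high; origin at the centre of its underside. The cover overhangs it on all sides, so fingers can pass beside the block.
- rack_slot (a point): Centre of the floor of the slot, 10 mm above the bench, in the rack; z is up. The slot is 18 mm wide (along its y) and 50 mm long (along its x, open at both ends); walls are straight to 35 mm above the slot floor, then flare to a mouth about 38 mm wide, 63 mm above the bench.
- rack: Fixed aluminium slotted rack, foot 70 x 100 x 10 mm, origin at the centre of its underside, axes as the slot's. A cover stands in the slot on its 60 x 12 mm end, smooth face looking along + or - y, and sticks out well above.
- nest_top (a point): Centre of the flat top of the fixed raised nest, 40 mm above the bench; y runs along its length, z is up. Two end stops, 60 mm wide like the cover, 8 mm thick, stand 6 mm proud of the top with 162 mm between them (inner faces at y = -81 and +81 mm).
- nest: The same nest, origin at the centre of its underside. Its top is a bar 36 mm wide (x), narrower than the cover, so fingers can pass beside it down to the 8 mm high foot plate (50 x 190 mm, with a tongue 50 mm wide to the hold-down post).
- holddown (a joint): Angle of the hold-down arm about its upright hinge, rad: 0 = fully home against its stop, lying across the nest (pointing along the nest's -x); about 1.57 = pointing along the nest's +y; up to 2.4 = swung clear. It turns with light friction (about 0.04 N m) and stays where it is left. Underside 59 mm above the bench, 7 mm above a cover lying on the nest, 10 mm thick, 18 mm wide.
- holddown_hinge (a point): On the axis of the hold-down hinge, 58 mm above the bench, on a post of 22 mm diameter, 90 mm from the nest's centre along the nest's +x; axes as the nest's.
- holddown_knob (a point): Centre of the round black upright knob on the free end of the hold-down arm: 24 mm diameter, 30 mm high, its top 106 mm above the bench, 85 mm from the hinge axis.
- short_cover: Bystander: short cover 60 x 90 x 12 mm lying ribs up; origin at the centre of its underside.
- round_cover: Bystander: flat round cover, 72 mm diameter, 12 mm thick; origin at the centre of its underside.
Things that resemble listed ones, but are neither listed nor needed, are in the scene too. What is shaped like the nest but orange is not meant.

How it is judged:
By the outcome, as a careful person would: the job done as asked, in the order asked, and still so for the second after the job is handed in, with the robot touching nothing.
It also fails if it takes over 72 s, if anything falls off the work surface, if the arm or the gripper's body presses on something with over 40 N, if the wrist force passes 120 N, or if a joint passes its speed limit or range.

## Working session

There is one attempt and no reset: what is moved stays moved. The work goes in short steps, Python scripts to look and compute and a shell command to move; the robot and the scene stay as the last step left them, time stands still between calls to the robot, and variables do not carry over. Pictures are saved under pics/ and viewed, and the job is handed in when it is done.

```bash
ls; mkdir -p pics
python3 - <<'E'
from cell import env
import cv2,numpy as np
print(env.state())
for n in ["scene","top","wrist"]:
    c=env.read_camera(n); cv2.imwrite(f"pics/{n}0.png",c["img"][:,:,::-1])
    print(n,c["fx"],c["fy"],c["cx"],c["cy"],c["rvec"],c["tvec"])
E
```

```text
pics
{'t': 0.0, 'joints': array([-1.28961792e+00,  4.91576016e-01,  1.55951049e+00,  2.67729714e-05,
        1.09169421e+00, -1.05609054e-01]), 'qvel': array([ 0.00011324,  0.00164124, -0.00056736,  0.0006055 ,  0.00037613,
        0.0005826 ]), 'tau': array([ 1.03582970e-03, -6.12654519e+01, -2.58175188e+01,  6.93230052e-02,
        4.82387957e-02, -1.29408932e-04]), 'eef_pos': array([ 235.76375935, -578.77523241,  404.13037628]), 'tcp_rot': array([-3.14041371e+00, -1.48848733e-04,  3.86775017e-01]), 'ft_force': array([ 0.5143265 , -0.27890403, -0.60506974]), 'moment': array([ 0.03915136,  0.01096103, -0.05016245]), 'opening': 0.9984352064524437}
scene 397.545671031035 397.545671031035 278.276536819293 209.4877136389877 [ 1.71829375  1.82954567 -0.74898795] [  99.96368914 -242.89238216 1327.59576742]
top 422.93757195338907 422.93757195338907 272.66542715968507 212.31221363444757 [ 2.12244108 -2.14484955  0.21888251] [ -69.62271869  429.23189372 1070.03134474]
wrist 326.0807929974123 326.0807929974123 282.6733355780544 211.539571918179 [-2.3893017   1.60825911  0.24703046] [-624.54426281  -33.74263217  392.93171376]
```

View pics/scene0.png

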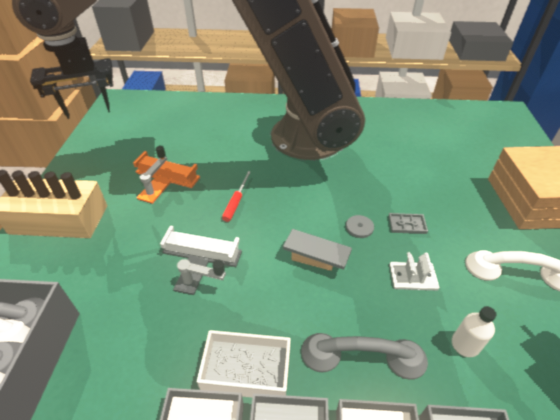

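View pics/top0.png

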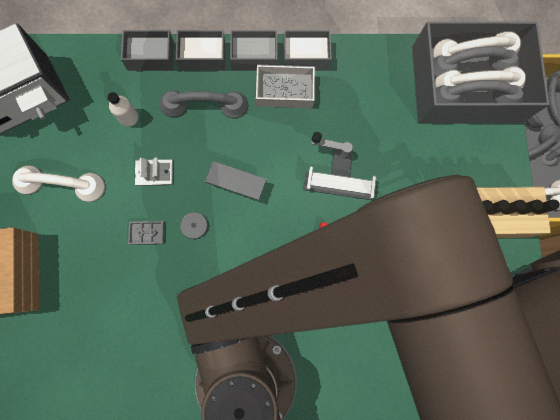

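View pics/wrist0.png

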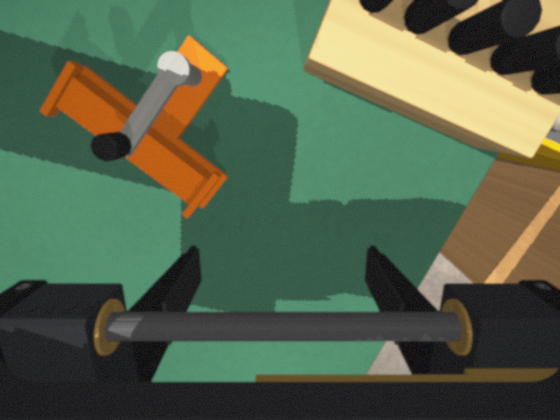

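The long cover candidates in the top view are the grey slab on the block at (236,181), the short cover (146,232), and the handles at (204,102) and on the left. The slab on the block fits the description. For the nest, white (342,184) is the one and orange is not meant. The rack is at (153,172). I'll crop close and measure.

```bash
cat > h.py <<'E'
import cv2,numpy as np
from cell import env
from scipy.spatial.transform import Rotation as Ro
def cam(n): return env.read_camera(n)
def ray(c,uv,z):
    R=cv2.Rodrigues(np.array(c["rvec"],float))[0]; t=np.array(c["tvec"],float)
    o=-R.T@t; uv=np.atleast_2d(np.array(uv,float))
    d=np.c_[(uv[:,0]-c["cx"])/c["fx"],(uv[:,1]-c["cy"])/c["fy"],np.ones(len(uv))]@R
    return o+d*((z-o[2])/d[:,2])[:,None]
def proj(c,P):
    K=np.array([[c["fx"],0,c["cx"]],[0,c["fy"],c["cy"]],[0,0,1]])
    return cv2.projectPoints(np.atleast_2d(np.array(P,float)),np.array(c["rvec"],float),np.array(c["tvec"],float),K,None)[0][:,0]
def crop(c,x0,y0,x1,y1,name,s=4):
    im=c["img"][y0:y1,x0:x1,::-1]; cv2.imwrite(f"pics/{name}.png",cv2.resize(im,None,fx=s,fy=s,interpolation=cv2.INTER_CUBIC))
def tool():
    s=env.state(); return np.array(s["eef_pos"]),Ro.from_euler("xyz",s["tcp_rot"]),s
def rel(p,R,t0=None,R0=None):
    """row numbers for going to pose p,R (Rotation) from current"""
    if t0 is None: t0,R0,_=tool()
    d=R0.inv().apply(np.array(p)-t0)/150; w=(R0.inv()*R).as_rotvec()/(np.pi/4)
    return np.round(d,3),np.round(w,3)
E
python3 - <<'E'
from h import *
c=cam("top"); print(ray(c,[[236,181],[153,172],[342,184],[346,147],[317,138],[146,232],[194,225]],40))
crop(c,120,120,270,250,"t1",5); crop(c,290,120,390,210,"t2",6)
c=cam("scene"); crop(c,270,200,450,300,"s1",4); crop(c,150,220,250,300,"s2",6)
E
```

```text
[[ 514.08893923   22.32752407   40.        ]
 [ 540.37475554  242.80299037   40.        ]
 [ 503.78626949 -260.11120354   40.        ]
 [ 607.11779035 -275.39552773   40.        ]
 [ 633.2095535  -197.32373789   40.        ]
 [ 379.5612599   254.48827469   40.        ]
 [ 396.74757156  131.03933198   40.        ]]
```

View pics/t1.png

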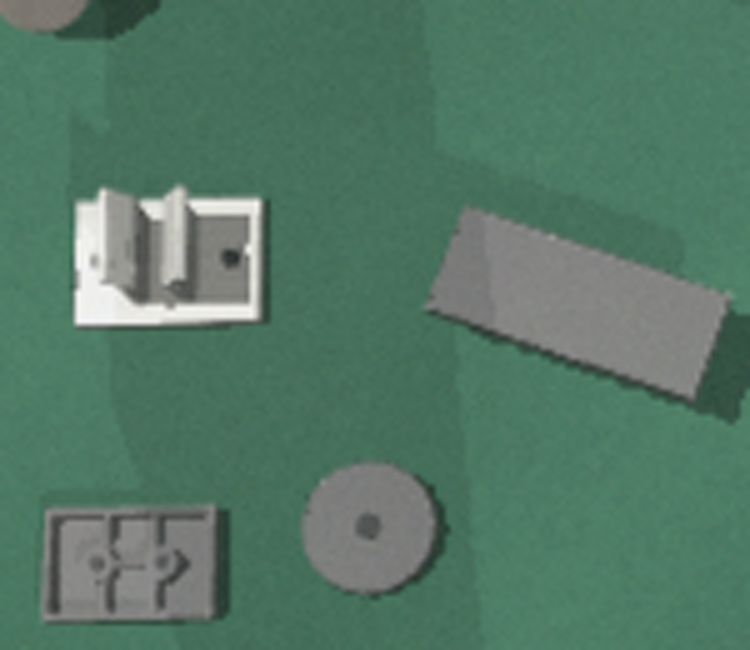

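View pics/t2.png

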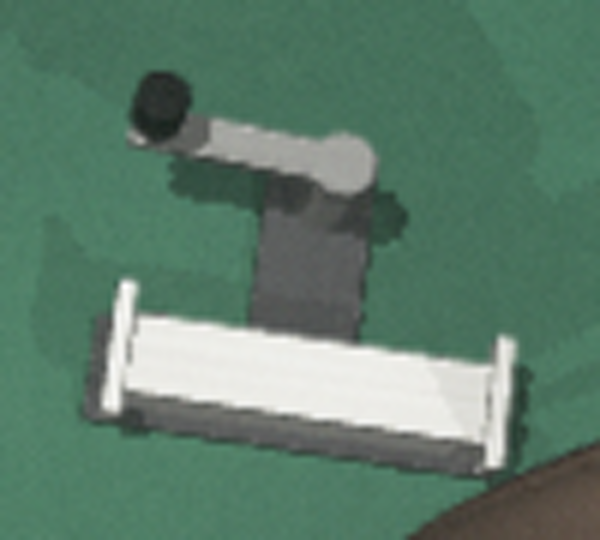

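View pics/s1.png

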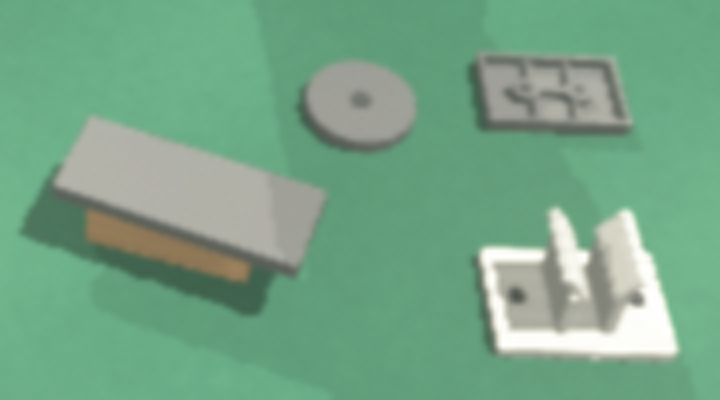

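View pics/s2.png

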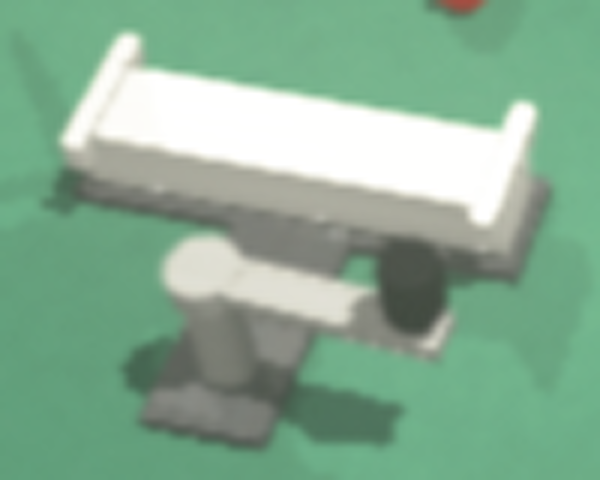

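Views: in t1 the smooth cover slab is at crop (580,303), the rack walls at x≈120 and 175, the short cover lies ribbed at bottom left, and the round cover next to it. In t2 the white nest has its hinge at (345,163) and its knob at (162,105), so the arm sits at about 1.5 rad. Now I'll measure by masks.

```bash
cat > m.py <<'E'
from h import *
def rect(c,box,f,z,name):
    x0,y0,x1,y1=box; im=c["img"][y0:y1,x0:x1].astype(int)
    m=f(im).astype(np.uint8)
    cs,_=cv2.findContours(m,cv2.RETR_EXTERNAL,cv2.CHAIN_APPROX_NONE); k=max(cs,key=cv2.contourArea)
    P=ray(c,k[:,0,:]+[x0,y0],z)[:,:2].astype(np.float32)
    r=cv2.minAreaRect(P); print(name,r, "n",len(P)); 
    cv2.imwrite(f"pics/m_{name}.png",cv2.resize(m*255,None,fx=5,fy=5,interpolation=0)); return r
if __name__=="__main__":
    c=cam("top"); s=cam("scene")
    sat=lambda i:i.max(2)-i.min(2)
    g=lambda lo,hi:(lambda i:(sat(i)<18)&(i.mean(2)>lo)&(i.mean(2)<hi))
    print(c["img"][181,236],c["img"][170,215],c["img"][188,225:262:6,:].tolist(), s["img"][245,310],s["img"][260,340])
    rect(c,(200,155,275,205),g(95,190),52,"cov_top")
    rect(s,(278,225,358,272),g(125,220),52,"cov_scene")
    rect(c,(120,150,180,195),g(130,256),10,"rackfoot")
    rect(c,(300,160,385,200),g(150,256),42,"nest_top")
    rect(s,(155,225,245,262),g(190,256),42,"nest_scene")
E
python3 m.py
```

```text
[133 134 132] [119 121 119] [[92, 96, 93], [133, 134, 132], [136, 137, 134], [133, 135, 132], [133, 135, 132], [132, 131, 130], [132, 134, 131]] [178 178 169] [160 161 152]
cov_top ((513.9287109375, 23.7861328125), (149.60423278808594, 60.04552459716797), 69.90672302246094) n 147
cov_scene ((512.8003540039062, 23.11035919189453), (150.2677764892578, 58.74534225463867), 70.2948989868164) n 152
rackfoot ((552.9940795898438, 251.1997528076172), (77.23220825195312, 98.25143432617188), 1.813787817955017) n 228
nest_top ((508.89581298828125, -257.38885498046875), (178.33251953125, 59.001529693603516), 81.04273223876953) n 186
nest_scene ((504.3768310546875, -257.6002502441406), (182.63748168945312, 62.495399475097656), 81.23414611816406) n 183
```

Run:
```python
from h import *
c=cam("wrist"); R=cv2.Rodrigues(np.array(c["rvec"]))[0]; o=-R.T@np.array(c["tvec"])
p,Rt,s=tool(); print("cam in tool",Rt.inv().apply(o-p), "axis in tool",Rt.inv().apply(R[2]), "x", Rt.inv().apply(R[0]))
print(Rt.as_matrix().round(3))
# pointing: camera optical hits z=50
print(ray(c,[[280,210]],46))
off=ray(c,[[280,150]],46)[0]-p
tgt=np.array([505,-257,46])-off; tgt[2]=p[2]; print(tgt, rel(tgt,Rt))
```

```text
cam in tool [8.45404846e+01 2.84017438e-02 1.98189182e+01] axis in tool [-2.98842981e-01 -4.27463536e-04  9.54302201e-01] x [-1.06386115e-03  9.99999428e-01  1.14781096e-04]
[[ 0.926  0.377 -0.   ]
 [ 0.377 -0.926  0.   ]
 [-0.    -0.    -1.   ]]
[[ 216.26559686 -583.49756981   46.        ]]
[ 464.64139186 -276.47861922  404.68231476] (array([ 2.173, -1.291,  0.   ]), array([0., 0., 0.]))
```

```bash
python3 -m pendant '[{"x":1,"y":-0.6},{"x":1,"y":-0.6},{"x":1,"y":-0.6}]'; python3 -m pendant '[{"x":1,"y":-0.6},{"x":1,"y":-0.6},{"x":1,"y":-0.6},{"x":1,"y":-0.6}]'
python3 - <<'E'
from h import *
p,R,s=tool();print(p,s["joints"],s["t"])
c=cam("wrist"); cv2.imwrite("pics/w1.png",c["img"][:,:,::-1])
E
```

```text
[ 235.77388615 -578.83494343  404.68231476] [-1.28962269e+00  4.91005634e-01  1.55893762e+00 -2.66518986e-05
  1.09168293e+00 -1.05631922e-01] 0.4invalid input
invalid input
```

View pics/w1.png

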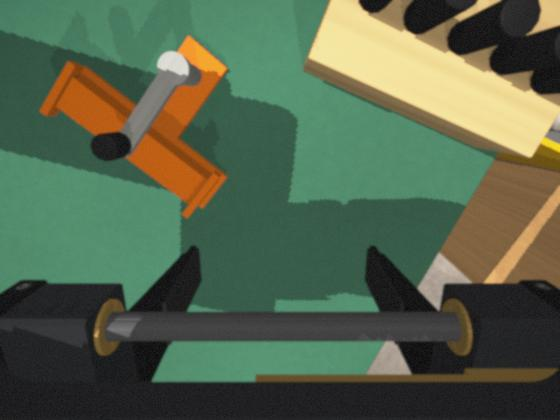

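All the keys seem to be required.

```bash
python3 -m pendant '[{"x":1,"y":-0.6,"z":0,"rx":0,"ry":0,"rz":0,"jaw":1},{"x":1,"y":-0.6,"z":0,"rx":0,"ry":0,"rz":0,"jaw":1},{"x":1,"y":-0.6,"z":0,"rx":0,"ry":0,"rz":0,"jaw":1}]'; python3 -m pendant '[{"x":1,"y":-0.6,"z":0,"rx":0,"ry":0,"rz":0,"jaw":1},{"x":1,"y":-0.6,"z":0,"rx":0,"ry":0,"rz":0,"jaw":1},{"x":1,"y":-0.6,"z":0,"rx":0,"ry":0,"rz":0,"jaw":1},{"x":1,"y":-0.6,"z":0,"rx":0,"ry":0,"rz":0,"jaw":1}]'
python3 - <<'E'
from h import *
p,R,s=tool();print(p,s["joints"],s["t"])
c=cam("wrist"); cv2.imwrite("pics/w1.png",c["img"][:,:,::-1])
E
```

```text
t: 0.82
eef_pos: [341.7, -437.1, 404.9]
tcp_rot: [3.141, -0.0, 0.387]
ft_force: [0.2, 0.2, 0.8]
opening: 0.999
t: 1.32
eef_pos: [447.2, -296.5, 404.9]
tcp_rot: [3.141, -0.0, 0.391]
ft_force: [-1.3, 0.4, 1.1]
opening: 1.003
[ 447.1519846  -296.54022523  404.92296136] [-7.08742314e-01  3.65415212e-01  1.77535988e+00  2.08077301e-04
  1.00048481e+00  4.71116729e-01] 1.325
```

View pics/w1.png

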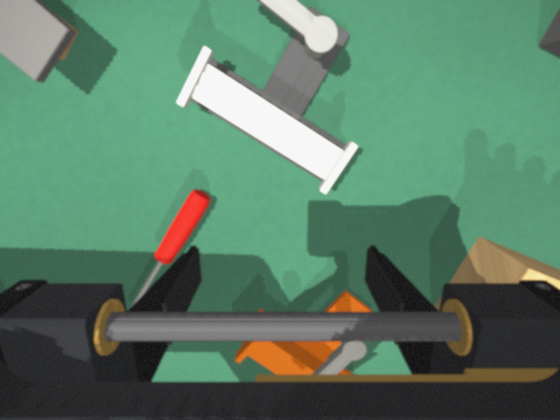

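Run:
```python
from h import *
c=cam("wrist"); crop(c,170,0,370,200,"w1c",4)
np.savez("w1.npz",**{k:np.array(v) for k,v in c.items()})
```

```text
(no output)
```

View pics/w1c.png

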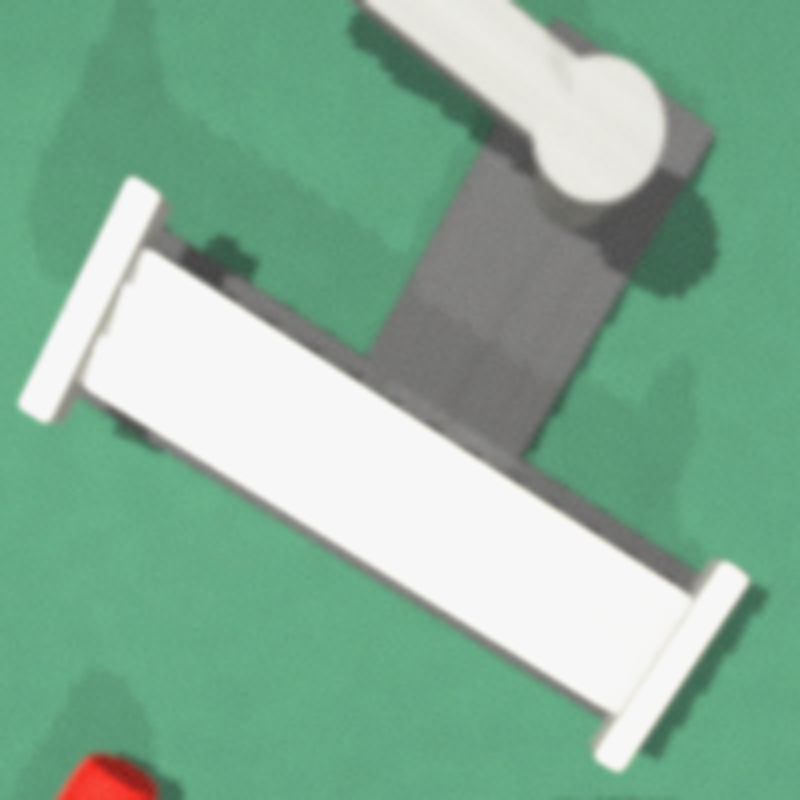

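Run:
```python
from h import *
c=dict(np.load("w1.npz"))
q=np.array([[132,177],[163,196],[18,405],[48,423],[718,562],[748,578],[594,756],[622,772]])/4.+[170,0]
P=ray(c,q,46);print(P.round(1)); L=P[:4].mean(0);Rr=P[4:].mean(0); print("centre",(L+Rr)/2, "len",np.linalg.norm(L-Rr),"y-axis ang",np.degrees(np.arctan2(*(L-Rr)[[1,0]])))
xl=P[[0,1]].mean(0)-P[[2,3]].mean(0); xr=P[[4,5]].mean(0)-P[[6,7]].mean(0)
print([ (np.linalg.norm(v),np.degrees(np.arctan2(v[1],v[0]))) for v in (xl,xr)])
# bar mid edges z=40: 
b=np.array([[150,250],[83,380],[690,598],[612,715]])/4.+[170,0]
B=ray(c,b,40);print("bar centre",B.mean(0),np.linalg.norm(B[0]-B[1]),np.linalg.norm(B[2]-B[3]))
h=np.array([[600,129]])/4.+[170,0]; print("hinge",ray(c,h,69))
```

```text
[[ 550.3 -174.6   46. ]
 [ 549.2 -182.6   46. ]
 [ 491.4 -164.4   46. ]
 [ 490.1 -172.5   46. ]
 [ 522.5 -340.5   46. ]
 [ 521.7 -349.4   46. ]
 [ 464.1 -332.    46. ]
 [ 463.  -340.7   46. ]]
centre [ 506.54408693 -257.08920874   46.        ] len 169.36692156602246 y-axis ang 80.679939425304
[(np.float64(59.91867120457919), np.float64(-9.771843059924969)), (np.float64(59.16965718303216), np.float64(-8.319121193338773))]
bar centre [ 506.58370038 -257.50222885   40.        ] 35.13438726313299 36.585061438067186
hinge [[ 595.95098556 -271.69190284   69.        ]]
```

```bash
python3 -m pendant '[{"x":0.5,"y":-1,"z":0,"rx":0,"ry":0,"rz":0,"jaw":1},{"x":0.5,"y":-1,"z":0,"rx":0,"ry":0,"rz":0,"jaw":1},{"x":0.5,"y":-1,"z":0,"rx":0,"ry":0,"rz":0,"jaw":1}]' >/dev/null; python3 -m pendant '[{"x":0.5,"y":-1,"z":0,"rx":0,"ry":0,"rz":-0.4,"jaw":1},{"x":0.5,"y":-1,"z":0,"rx":0,"ry":0,"rz":-0.8,"jaw":1},{"x":0.5,"y":-1,"z":0,"rx":0,"ry":0,"rz":-1,"jaw":1},{"x":0.5,"y":-1,"z":0,"rx":0,"ry":0,"rz":-1,"jaw":1},{"x":0.5,"y":-1,"z":0,"rx":0,"ry":0,"rz":-1,"jaw":1}]'
python3 - <<'E'
from h import *
p,R,s=tool();print(p,s["joints"],s["t"])
c=cam("wrist"); cv2.imwrite("pics/w2.png",c["img"][:,:,::-1])
np.savez("w2.npz",**{k:np.array(v) for k,v in c.items()})
E
```

```text
t: 2.42
eef_pos: [471.6, 34.7, 404.7]
tcp_rot: [3.141, 0.0, 1.172]
ft_force: [-0.2, 0.6, 0.1]
opening: 1.0
[471.59172217  34.74404416 404.71281587] [-6.62311484e-02  2.75582748e-01  1.91843579e+00 -3.14812511e-04
  9.47474175e-01  3.32766471e-01] 2.425
```

View pics/w2.png

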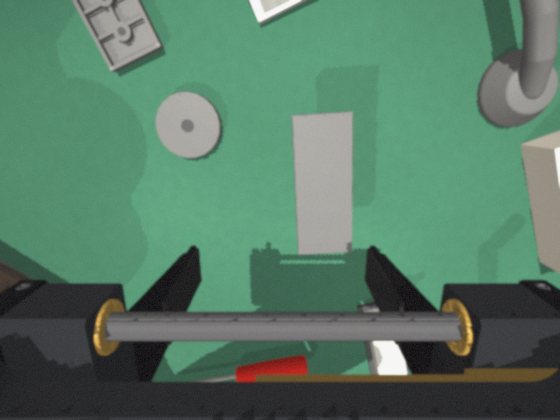

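```bash
python3 - <<'E'
from h import *
c=dict(np.load("w2.npz"));from m import rect
sat=lambda i:i.max(2)-i.min(2)
print(c["img"][180,320],c["img"][180,380])
rect(c,(280,100,362,246),lambda i:(sat(i)<16)&(i.mean(2)>100),52,"cov_w")
crop(c,270,90,370,270,"w2c",4)
E
python3 -m pendant '[{"x":0.4,"y":-0.2,"z":0,"rx":0,"ry":0,"rz":0,"jaw":1},{"x":0.7,"y":-0.4,"z":0,"rx":0,"ry":0,"rz":0,"jaw":1},{"x":0.7,"y":-0.4,"z":0,"rx":0,"ry":0,"rz":0,"jaw":1},{"x":0.7,"y":-0.4,"z":0,"rx":0,"ry":0,"rz":0,"jaw":1}]'
python3 - <<'E'
from h import *
p,R,s=tool();print(p,s["joints"],s["t"])
c=cam("wrist"); cv2.imwrite("pics/w3.png",c["img"][:,:,::-1])
np.savez("w3.npz",**{k:np.array(v) for k,v in c.items()})
E
```

```text
[175 173 168] [ 96 164 128]
cov_w ((514.3212280273438, 28.12384796142578), (141.42079162597656, 59.35377502441406), 70.31831359863281) n 373
t: 2.98
eef_pos: [457.2, 154.6, 404.7]
tcp_rot: [3.141, 0.0, 1.169]
ft_force: [0.1, 0.2, 0.1]
opening: 0.998
[457.20769059 154.64120357 404.66998586] [ 1.89239420e-01  2.89598090e-01  1.89715103e+00 -3.85719457e-04
  9.54878114e-01  5.90817161e-01] 2.975
```

View pics/w3.png

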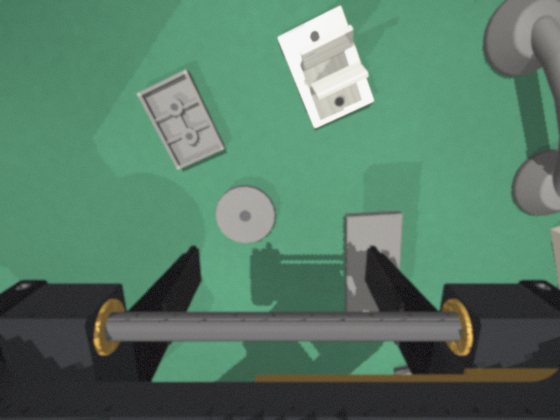

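View pics/w2c.png

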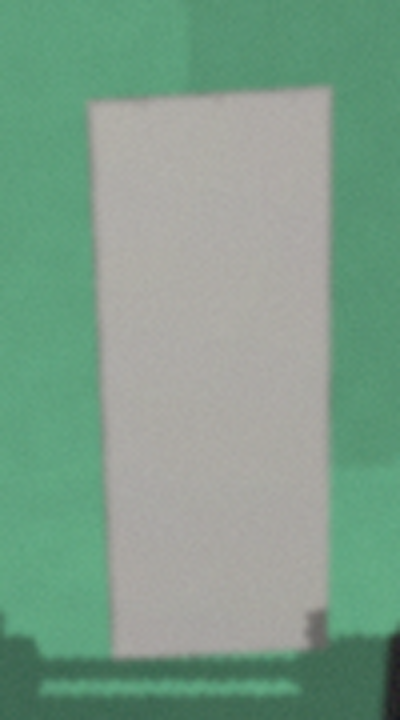

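Run:
```python
from h import *
c=dict(np.load("w2.npz"))
P=ray(c,np.array([[90,101],[330,88],[327,648],[112,657]])/4.+[270,90],52);print(P.round(1),P.mean(0)); a=P[:2].mean(0)-P[2:].mean(0);print(np.linalg.norm(a),np.degrees(np.arctan2(a[1],a[0])))
c=dict(np.load("w3.npz")); crop(c,270,0,380,135,"w3c",5)
```

```text
[[510.9 104.   52. ]
 [566.1  84.   52. ]
 [516.1 -56.7  52. ]
 [459.9 -35.9  52. ]] [513.24810581  23.83130047  52.        ]
149.11219380066797 70.19768897103452
```

View pics/w3c.png

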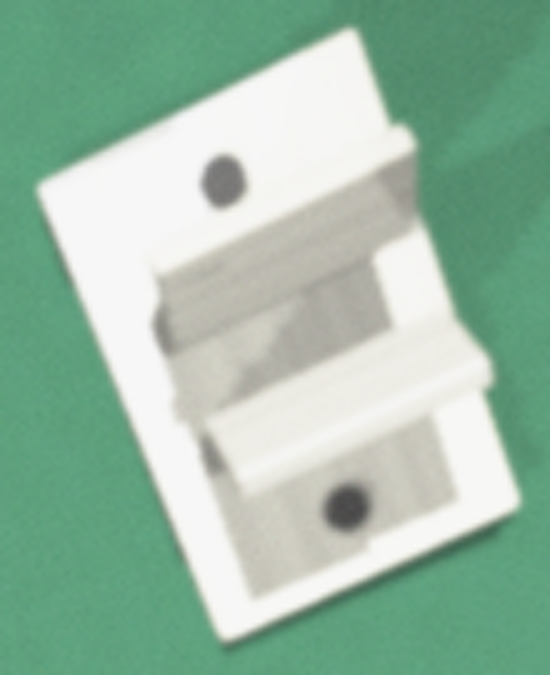

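Run:
```python
from h import *
c=dict(np.load("w3.npz")); f=lambda q,z: ray(c,np.array(q)/5.+[270,0],z)
F=f([[352,28],[40,188],[225,642],[520,503]],10); print(F.round(1),F.mean(0))
print([np.linalg.norm(F[i]-F[(i+1)%4]).round(1) for i in range(4)],[np.degrees(np.arctan2(*(F[i]-F[j])[[1,0]])) for i,j in((0,1),(1,2),(0,3),(3,2))])
H=f([[155,260],[400,125],[415,150],[165,275],[205,425],[455,320],[490,385],[245,490]],63);print(H.round(1)); print(H[:4].mean(0),H[4:].mean(0),H.mean(0))
S=f([[170,350],[378,262],[392,325],[180,415]],10);print(S.round(1))
print(f([[224,181],[347,506]],10).round(1))
```

```text
[[582.4 301.5  10. ]
 [513.2 299.5  10. ]
 [515.3 199.8  10. ]
 [585.  202.1  10. ]] [548.99229647 250.7383265   10.        ]
[np.float64(69.2), np.float64(99.7), np.float64(69.8), np.float64(99.5)] [np.float64(1.6229486405673557), np.float64(91.1518075059818), np.float64(91.51328460578193), np.float64(1.8174782104373308)]
[[524.4 271.3  63. ]
 [572.  274.4  63. ]
 [573.1 269.7  63. ]
 [525.1 268.4  63. ]
 [522.5 242.1  63. ]
 [570.7 240.9  63. ]
 [573.  228.   63. ]
 [525.2 228.6  63. ]]
[548.66186705 270.96488788  63.        ] [547.82841532 234.91133736  63.        ] [548.24514118 252.93811262  63.        ]
[[526.4 260.4  10. ]
 [572.7 259.1  10. ]
 [571.4 246.6  10. ]
 [523.6 247.6  10. ]]
[[548.7 285.9  10. ]
 [550.2 216.2  10. ]]
```

```bash
cat >> h.py <<'E'
def pose(C,yaw,tilt,back=0):
    """tool y along Rz(yaw)*x; approach tilted: tilt>0 => pointing toward +y side; deg. returns TCP, Rotation"""
    Rc=Ro.from_euler("z",yaw,degrees=True); t=np.radians(tilt)
    a=Rc.apply([0,np.sin(t),-np.cos(t)]); y=Rc.apply([1,0,0]); x=np.cross(y,a)
    return np.array(C)-(171+back)*a, Ro.from_matrix(np.c_[x,y,a])
E
python3 - <<'E'
from h import *
C=[513.3,23.8,46]
for b in(100,0):
    p,R=pose(C,-20,-45,b); print(p,rel(p,R),R.as_euler("xyz"))
E
```

```text
[578.83993068 203.86947961 237.6259377 ] (array([0.621, 0.616, 1.114]), array([-0.026, -0.999, -0.064])) [3.14159265 0.78539816 1.22173048]
[554.65545441 137.42317717 166.91525958] (array([0.151, 0.641, 1.585]), array([-0.026, -0.999, -0.064])) [3.14159265 0.78539816 1.22173048]
```

```bash
python3 -m pendant '[{"x":0.2,"y":0.2,"z":0.2,"rx":0,"ry":-0.2,"rz":0,"jaw":1},{"x":0.4,"y":0.4,"z":0.4,"rx":0,"ry":-0.5,"rz":0,"jaw":1},{"x":0.62,"y":0.6,"z":0.7,"rx":-0.02,"ry":-0.8,"rz":-0.06,"jaw":1},{"x":0.62,"y":0.616,"z":1,"rx":-0.026,"ry":-1,"rz":-0.064,"jaw":1},{"x":0.62,"y":0.616,"z":1,"rx":-0.026,"ry":-1,"rz":-0.064,"jaw":1},{"x":0.62,"y":0.616,"z":1,"rx":-0.026,"ry":-1,"rz":-0.064,"jaw":1},{"x":0.62,"y":0.616,"z":1,"rx":-0.026,"ry":-1,"rz":-0.064,"jaw":1}]'
python3 - <<'E'
from h import *
p,R,s=tool();print(p,s["joints"],s["t"])
C=[513.3,23.8,46]
for b in(60,0):
    p,R=pose(C,-20,-45,b); print(p,rel(p,R))
c=cam("wrist"); cv2.imwrite("pics/w4.png",c["img"][:,:,::-1])
E
```

```text
t: 3.9
eef_pos: [578.6, 204.3, 255.3]
tcp_rot: [3.141, 0.783, 1.222]
ft_force: [0.1, -0.3, 0.2]
opening: 1.0
[578.60439562 204.31803312 255.34189903] [ 0.30668779  0.72610294  1.63437459 -0.60868028  1.36836038  0.96463785] 3.9
[569.16614017 177.29095863 209.34166645] (array([0.081, 0.002, 0.352]), array([ 0.002, -0.003,  0.001]))
[554.65545441 137.42317717 166.91525958] (array([0.08 , 0.001, 0.752]), array([ 0.002, -0.003,  0.001]))
```

View pics/w4.png

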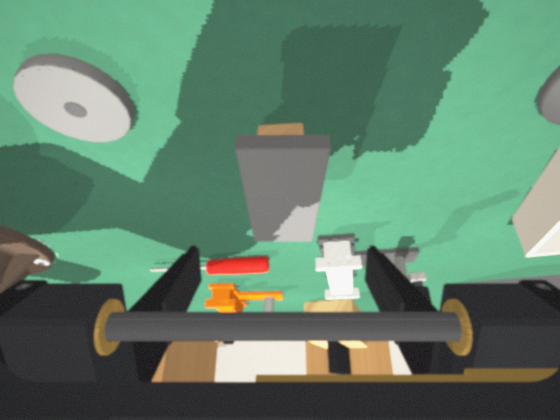

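The cover (237–330 px, centre 283) is centred between the fingers. Next I advance along the tool axis.

```bash
python3 -m pendant '[{"x":0.08,"y":0,"z":0.2,"rx":0,"ry":0,"rz":0,"jaw":1},{"x":0.08,"y":0,"z":0.4,"rx":0,"ry":0,"rz":0,"jaw":1},{"x":0.08,"y":0,"z":0.55,"rx":0,"ry":0,"rz":0,"jaw":1},{"x":0.08,"y":0,"z":0.68,"rx":0,"ry":0,"rz":0,"jaw":1},{"x":0.08,"y":0,"z":0.75,"rx":0,"ry":0,"rz":0,"jaw":1},{"x":0.08,"y":0,"z":0.75,"rx":0,"ry":0,"rz":0,"jaw":1}]'
python3 - <<'E'
from h import *
p,R,s=tool();print(p,s["joints"],s["t"])
C=[513.3,23.8,46]
p,R=pose(C,-20,-45,0); print(p,rel(p,R))
c=cam("wrist"); cv2.imwrite("pics/w5.png",c["img"][:,:,::-1])
c=cam("scene"); crop(c,240,180,400,300,"s5",5)
E
```

```text
t: 4.7
eef_pos: [554.2, 138.1, 167.0]
tcp_rot: [-3.141, 0.785, 1.224]
ft_force: [-0.2, -0.1, -0.3]
opening: 0.999
[554.18925208 138.10542609 166.9639964 ] [ 0.21452149  0.81471641  1.78582362 -0.7167974   1.14564569  1.0715866 ] 4.7
[554.65545441 137.42317717 166.91525958] (array([-0.002,  0.004,  0.003]), array([ 0.002, -0.   ,  0.002]))
```

View pics/w5.png

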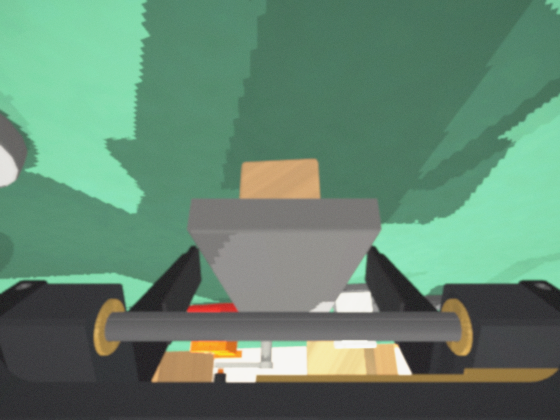

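View pics/s5.png

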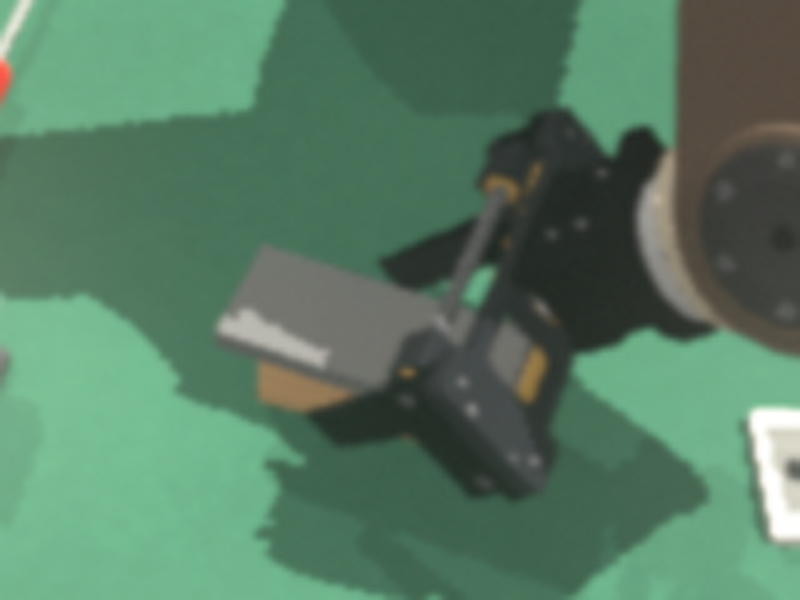

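The fingers straddle the cover beside the block with no contact, so I close them.

```bash
python3 -m pendant '[{"x":0,"y":0,"z":0,"rx":0,"ry":0,"rz":0,"jaw":0.7},{"x":0,"y":0,"z":0,"rx":0,"ry":0,"rz":0,"jaw":0.65},{"x":0,"y":0,"z":0,"rx":0,"ry":0,"rz":0,"jaw":0.5},{"x":0,"y":0,"z":0,"rx":0,"ry":0,"rz":0,"jaw":0.3},{"x":0,"y":0,"z":0,"rx":0,"ry":0,"rz":0,"jaw":0.3}]';  python3 - <<'E'
from h import *
p,R,s=tool();print(p,s["t"],s["opening"],s["ft_force"])
# lift +110 in world z and the rack pose
q=p+[0,0,120]; print(rel(q,R))
for h in (170,):
  C=[549,250.7,h]; P,Rr=pose(C,1.6,45); print(P,rel(P,Rr))
E
```

```text
t: 5.42
eef_pos: [554.1, 138.5, 166.7]
tcp_rot: [-3.141, 0.786, 1.225]
ft_force: [0.2, 0.7, 0.3]
opening: 0.631
[554.100442   138.54754124 166.70533333] 5.425 0.6310227939732743 [0.19199389 0.74239737 0.27406799]
(array([-0.566, -0.   , -0.566]), array([0., 0., 0.]))
[552.37615219 129.83188346 290.91525958] (array([-0.627,  0.009, -0.544]), array([-0.   ,  1.975, -0.528]))
```

```bash
python3 -m pendant '[{"x":-0.05,"y":0,"z":-0.05,"rx":0,"ry":0,"rz":0,"jaw":0.3},{"x":-0.15,"y":0,"z":-0.15,"rx":0,"ry":0,"rz":0,"jaw":0.3},{"x":-0.3,"y":0,"z":-0.3,"rx":0,"ry":0,"rz":0,"jaw":0.3},{"x":-0.5,"y":0,"z":-0.5,"rx":0,"ry":0,"rz":0,"jaw":0.3},{"x":-0.65,"y":0,"z":-0.65,"rx":0,"ry":0,"rz":0,"jaw":0.3},{"x":-0.75,"y":0,"z":-0.75,"rx":0,"ry":0,"rz":0,"jaw":0.3},{"x":-0.75,"y":0,"z":-0.75,"rx":0,"ry":0,"rz":0,"jaw":0.3}]';  python3 - <<'E'
from h import *
p,R,s=tool();print(p,s["t"],s["joints"],s["ft_force"])
C=[549,250.7,200]; P,Rr=pose(C,1.6,45); print(P,rel(P,Rr))
P,Rr=pose([535,138,200],-9.2,0); P[2]=p[2]; print(P,rel(P,Rr))
c=cam("scene"); crop(c,220,120,400,270,"s6",4)
E
```

```text
t: 6.3
eef_pos: [554.0, 138.5, 327.4]
tcp_rot: [3.139, 0.784, 1.223]
ft_force: [0.1, 0.9, -2.0]
opening: 0.629
[554.0058599  138.51782098 327.43664655] 6.3 [ 0.21532398  0.57758101  1.71168803 -0.65492792  1.38557966  0.86703151] [ 0.12100119  0.92701201 -2.0298132 ]
[552.37615219 129.83188346 320.91525958] (array([-0.01 ,  0.009,  0.072]), array([ 0.003,  1.973, -0.528]))
[535.         138.         327.43664655] (array([-0.033, -0.118,  0.032]), array([-0.09 ,  0.996, -0.225]))
```

View pics/s6.png

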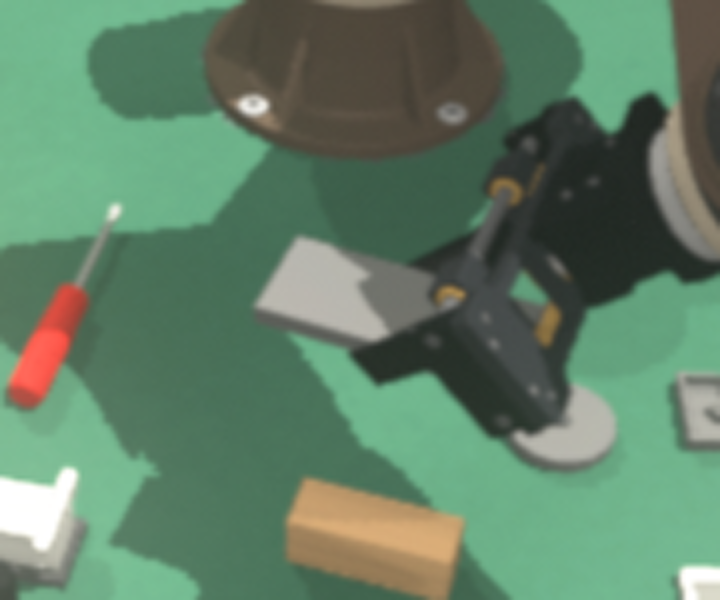

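```bash
python3 -m pendant '[{"x":0,"y":0,"z":0,"rx":0,"ry":0.08,"rz":0,"jaw":0.3},{"x":0,"y":0,"z":0,"rx":0,"ry":0.25,"rz":-0.05,"jaw":0.3},{"x":-0.01,"y":-0.04,"z":0.01,"rx":-0.03,"ry":0.42,"rz":-0.09,"jaw":0.3},{"x":-0.02,"y":-0.07,"z":0.01,"rx":-0.05,"ry":0.6,"rz":-0.14,"jaw":0.3},{"x":-0.03,"y":-0.1,"z":0.02,"rx":-0.07,"ry":0.8,"rz":-0.18,"jaw":0.3},{"x":-0.03,"y":-0.12,"z":0.03,"rx":-0.09,"ry":0.95,"rz":-0.22,"jaw":0.3},{"x":-0.03,"y":-0.12,"z":0.03,"rx":-0.09,"ry":1,"rz":-0.22,"jaw":0.3},{"x":-0.03,"y":-0.12,"z":0.03,"rx":-0.09,"ry":1,"rz":-0.22,"jaw":0.3}]';  python3 - <<'E'
from h import *
p,R,s=tool();print(p,s["t"],s["joints"],s["ft_force"])
C=[549,250.7,200]; P,Rr=pose(C,1.6,45); print(P,rel(P,Rr))
E
```

```text
t: 7.35
eef_pos: [534.9, 138.4, 324.5]
tcp_rot: [-3.138, -0.001, 1.406]
ft_force: [0.4, 0.1, -2.8]
opening: 0.632
[534.92182695 138.39190204 324.53583066] 7.35 [0.13332937 0.48672769 1.82440458 0.00254402 0.8334111  0.29605912] [ 0.35581438  0.05125759 -2.77678251]
[552.37615219 129.83188346 320.91525958] (array([-0.037,  0.124,  0.024]), array([ 0.092,  0.995, -0.234]))
```

```bash
python3 -m pendant '[{"x":0,"y":0,"z":0,"rx":0,"ry":0.08,"rz":0,"jaw":0.3},{"x":0,"y":0.02,"z":0,"rx":0.01,"ry":0.25,"rz":-0.05,"jaw":0.3},{"x":-0.01,"y":0.04,"z":0.01,"rx":0.03,"ry":0.42,"rz":-0.1,"jaw":0.3},{"x":-0.02,"y":0.07,"z":0.01,"rx":0.05,"ry":0.6,"rz":-0.15,"jaw":0.3},{"x":-0.03,"y":0.1,"z":0.02,"rx":0.07,"ry":0.8,"rz":-0.19,"jaw":0.3},{"x":-0.035,"y":0.12,"z":0.02,"rx":0.09,"ry":0.94,"rz":-0.23,"jaw":0.3},{"x":-0.037,"y":0.124,"z":0.024,"rx":0.092,"ry":0.995,"rz":-0.234,"jaw":0.3},{"x":-0.037,"y":0.124,"z":0.024,"rx":0.092,"ry":0.995,"rz":-0.234,"jaw":0.3},{"x":-0.037,"y":0.124,"z":0.024,"rx":0.092,"ry":0.995,"rz":-0.234,"jaw":0.3}]';  python3 - <<'E'
from h import *
p,R,s=tool();print(p,s["t"],s["joints"],s["ft_force"])
for h in(200,150,87):
    C=[549,250.7,h]; P,Rr=pose(C,1.6,45); print(P,rel(P,Rr))
for n in("scene","top","wrist"):
    c=cam(n); cv2.imwrite(f"pics/{n}7.png",c["img"][:,:,::-1]); np.savez(f"{n}7.npz",**{k:np.array(v) for k,v in c.items()})
E
```

```text
t: 8.48
eef_pos: [552.4, 130.2, 321.8]
tcp_rot: [3.14, -0.784, 1.601]
ft_force: [-0.2, 0.3, -2.6]
opening: 0.633
[552.41747108 130.22600444 321.75844444] 8.475 [ 0.01189005  0.53096793  1.8328481   0.95048378  1.051108   -0.63153804] [-0.22898812  0.26402546 -2.60516732]
[552.37615219 129.83188346 320.91525958] (array([-0.006, -0.   ,  0.002]), array([0.   , 0.001, 0.002]))
[552.37615219 129.83188346 270.91525958] (array([-0.241, -0.001,  0.238]), array([0.   , 0.001, 0.002]))
[552.37615219 129.83188346 207.91525958] (array([-0.538, -0.001,  0.535]), array([0.   , 0.001, 0.002]))
```

View pics/scene7.png

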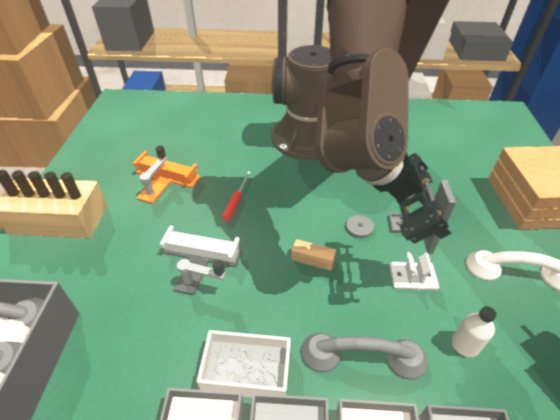

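View pics/top7.png

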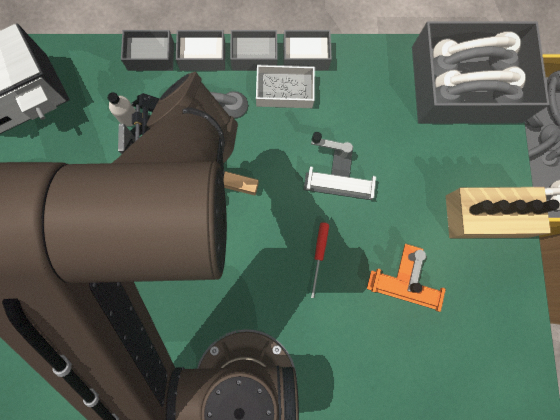

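View pics/wrist7.png

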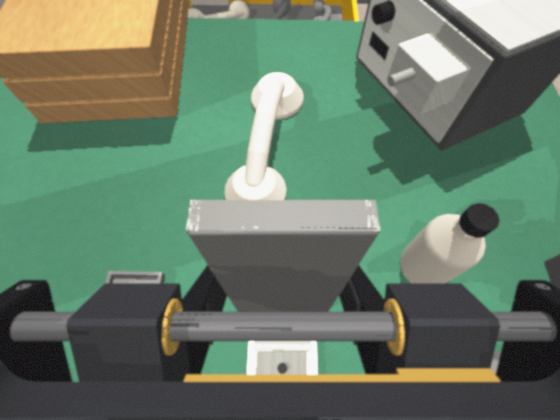

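Run:
```python
from h import *
c=dict(np.load("wrist7.npz"))
print(ray(c,[[190,203],[377,203],[196,236],[374,234]],275.8).round(1))
# predicted end face corners
p,R=np.array([552.4,130.2,321.8]),Ro.from_euler("xyz",[3.14,-.784,1.601])
Cc=p+R.apply([0,0,171]); print(Cc)
print(proj(c,[Cc+[dx,dy,75] for dx,dy in((-30,6),(30,6),(-30,-6),(30,-6))]))
s=dict(np.load("scene7.npz")); crop(s,360,150,480,300,"s7c",4)
```

```text
[[518.8 254.7 275.8]
 [579.2 256.4 275.8]
 [522.5 243.2 275.8]
 [577.2 245.4 275.8]]
[549.02580333 250.89908178 200.71595294]
[[191.92828917 197.19861987]
 [376.1087708  201.79901725]
 [185.84958311 230.73113339]
 [380.19952664 235.8212945 ]]
```

View pics/s7c.png

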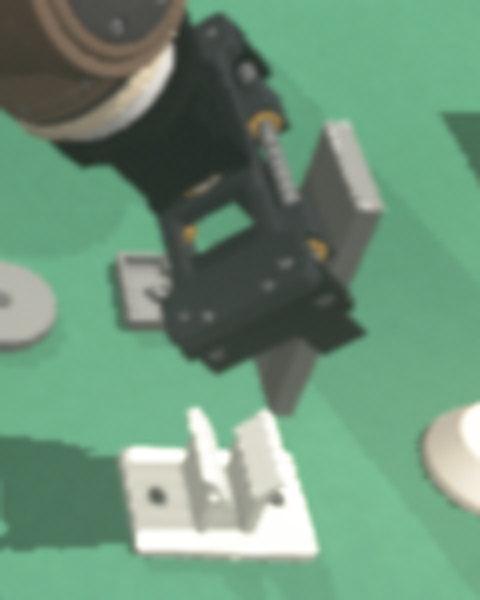

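The pose matches the prediction and the slot lies directly below. I lower in stages.

```bash
python3 -m pendant '[{"x":-0.06,"y":0,"z":0.05,"rx":0,"ry":0,"rz":0,"jaw":0.3},{"x":-0.12,"y":0,"z":0.12,"rx":0,"ry":0,"rz":0,"jaw":0.3},{"x":-0.2,"y":0,"z":0.2,"rx":0,"ry":0,"rz":0,"jaw":0.3},{"x":-0.28,"y":0,"z":0.28,"rx":0,"ry":0,"rz":0,"jaw":0.3},{"x":-0.34,"y":0,"z":0.34,"rx":0,"ry":0,"rz":0,"jaw":0.3},{"x":-0.38,"y":0,"z":0.38,"rx":0,"ry":0,"rz":0,"jaw":0.3},{"x":-0.42,"y":0,"z":0.415,"rx":0,"ry":0,"rz":0,"jaw":0.3},{"x":-0.42,"y":0,"z":0.415,"rx":0,"ry":0,"rz":0,"jaw":0.3}]';  python3 - <<'E'
from h import *
p,R,s=tool();print(p,s["t"],s["ft_force"],s["moment"])
for h in(87,):
    C=[549,250.7,h]; P,Rr=pose(C,1.6,45); print(P,rel(P,Rr))
for n in("scene","wrist"):
    c=cam(n); cv2.imwrite(f"pics/{n}8.png",c["img"][:,:,::-1])
    if n=="scene": crop(c,360,170,480,300,"s8c",5)
E
```

```text
t: 9.62
eef_pos: [552.7, 129.9, 233.0]
tcp_rot: [3.139, -0.786, 1.602]
ft_force: [-0.1, 6.5, -4.2]
opening: 0.631
[552.66447944 129.93088457 233.0022738 ] 9.625 [-0.05314599  6.51533243 -4.22901549] [ 0.15331054 -0.11884968 -0.09920137]
[552.37615219 129.83188346 207.91525958] (array([-0.119, -0.002,  0.118]), array([ 0.001, -0.001,  0.003]))
```

View pics/s8c.png

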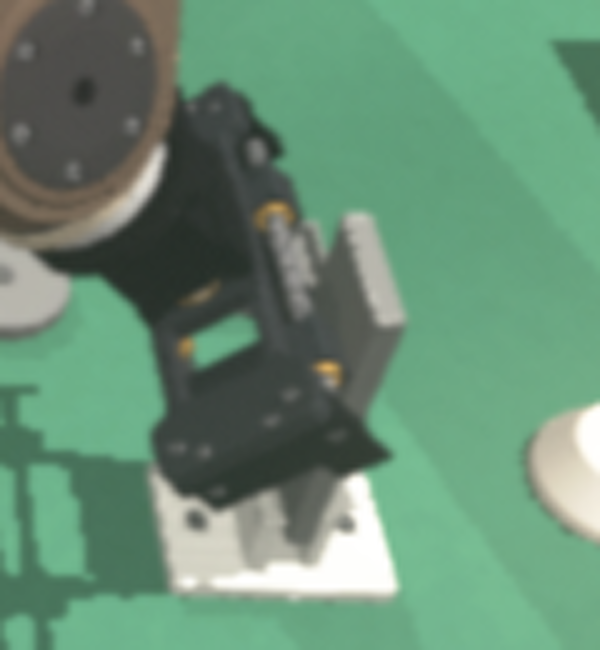

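View pics/wrist8.png

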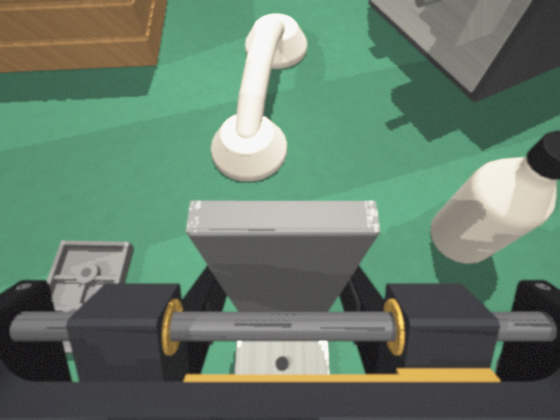

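```bash
python3 -m pendant '[{"x":0.011,"y":0,"z":0.011,"rx":0,"ry":0,"rz":0,"jaw":0.3},{"x":0.011,"y":0,"z":0.011,"rx":0,"ry":0,"rz":0,"jaw":0.3}]';python3 -m pendant '[{"x":-0.03,"y":0,"z":0.03,"rx":0,"ry":0,"rz":0,"jaw":0.3},{"x":-0.06,"y":0,"z":0.06,"rx":0,"ry":0,"rz":0,"jaw":0.3},{"x":-0.08,"y":0,"z":0.08,"rx":0,"ry":0,"rz":0,"jaw":0.3},{"x":-0.08,"y":0,"z":0.08,"rx":0,"ry":0,"rz":0,"jaw":0.3}]'
```

```text
t: 9.98
eef_pos: [552.7, 131.9, 233.7]
tcp_rot: [3.137, -0.785, 1.603]
ft_force: [-0.0, -0.6, -2.6]
opening: 0.635
t: 10.48
eef_pos: [552.7, 131.9, 216.1]
tcp_rot: [3.139, -0.786, 1.601]
ft_force: [0.4, -0.6, -2.5]
opening: 0.63
```

```bash
python3 -m pendant '[{"x":-0.02,"y":0,"z":0.02,"rx":0,"ry":0,"rz":0,"jaw":0.3},{"x":-0.036,"y":0,"z":0.036,"rx":0,"ry":0,"rz":0,"jaw":0.3},{"x":-0.04,"y":0,"z":0.04,"rx":0,"ry":0,"rz":0,"jaw":0.3},{"x":-0.04,"y":0,"z":0.04,"rx":0,"ry":0,"rz":0,"jaw":0.3}]'; python3 -m pendant '[{"x":-0.004,"y":0,"z":0.004,"rx":0,"ry":0,"rz":0,"jaw":0.3},{"x":-0.007,"y":0,"z":0.007,"rx":0,"ry":0,"rz":0,"jaw":0.3},{"x":-0.007,"y":0,"z":0.007,"rx":0,"ry":0,"rz":0,"jaw":0.3}]'
```

```text
t: 10.98
eef_pos: [552.7, 131.9, 208.0]
tcp_rot: [3.138, -0.786, 1.602]
ft_force: [0.1, -2.0, -1.8]
opening: 0.635
t: 11.35
eef_pos: [552.8, 132.0, 206.7]
tcp_rot: [3.138, -0.786, 1.602]
ft_force: [-0.7, -2.8, 1.4]
opening: 0.63
```

Contact with the slot floor. I release and back off.

```bash
python3 -m pendant '[{"x":0,"y":0,"z":0,"rx":0,"ry":0,"rz":0,"jaw":0.7},{"x":0,"y":0,"z":0,"rx":0,"ry":0,"rz":0,"jaw":0.8},{"x":0,"y":0,"z":0,"rx":0,"ry":0,"rz":0,"jaw":0.95},{"x":0,"y":0,"z":0,"rx":0,"ry":0,"rz":0,"jaw":1}]'; python3 -m pendant '[{"x":0,"y":0,"z":-0.1,"rx":0,"ry":0,"rz":0,"jaw":1},{"x":0,"y":0,"z":-0.4,"rx":0,"ry":0,"rz":0,"jaw":1},{"x":0,"y":0,"z":-0.8,"rx":0,"ry":0,"rz":0,"jaw":1},{"x":0,"y":0,"z":-1,"rx":0,"ry":0,"rz":0,"jaw":1},{"x":0,"y":0,"z":-1,"rx":0,"ry":0,"rz":0,"jaw":1}]'
python3 - <<'E'
from h import *
p,R,s=tool();print(p,s["t"],s["joints"])
for n in("scene","wrist"):
    c=cam(n); cv2.imwrite(f"pics/{n}9.png",c["img"][:,:,::-1]);np.savez(f"{n}9.npz",**{k:np.array(v) for k,v in c.items()})
    if n=="scene": crop(c,360,170,480,300,"s9c",5)
E
```

```text
t: 11.85
eef_pos: [552.7, 132.0, 206.7]
tcp_rot: [3.138, -0.786, 1.602]
ft_force: [-0.0, -1.0, -0.6]
opening: 0.952
t: 12.48
eef_pos: [555.5, 24.2, 314.6]
tcp_rot: [3.133, -0.785, 1.603]
ft_force: [0.2, 0.1, -0.4]
opening: 0.998
[555.51795347  24.18778569 314.62993573] 12.475 [-0.17871217  0.54009224  1.84110587  0.86653969  1.14126262 -0.74171065]
```

View pics/s9c.png

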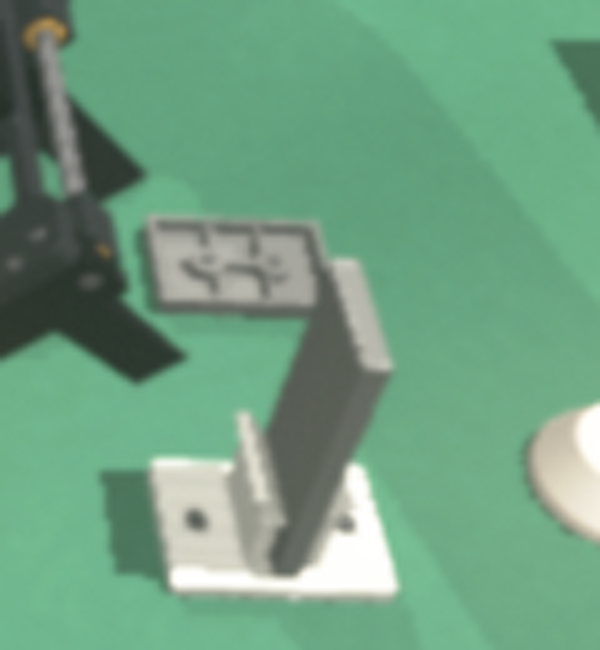

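View pics/wrist9.png

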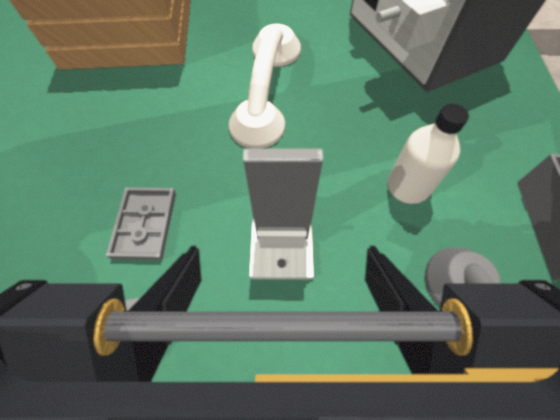

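Run:
```python
from h import *
c=dict(np.load("scene9.npz"))
P=ray(c,np.array([[330,262],[358,260],[392,370],[362,375]])/5.+[360,170],160);print(P.round(1),P.mean(0))
P=ray(c,np.array([[272,570],[300,573]])/5.+[360,170],12);print("bottom",P.round(1))
w=dict(np.load("wrist9.npz")); crop(w,230,130,340,290,"w9c",4)
w2=ray(w,np.array([[246,150.],[321,150],[246,160],[321,160]]),160);print(w2.round(1))
```

```text
[[521.  245.3 160. ]
 [519.1 257.3 160. ]
 [579.1 258.5 160. ]
 [582.5 246.  160. ]] [550.42730174 251.77083079 160.        ]
bottom [[575.5 247.1  12. ]
 [576.4 259.6  12. ]]
[[521.5 255.9 160. ]
 [578.9 257.5 160. ]
 [522.2 246.5 160. ]
 [578.6 248.1 160. ]]
```

View pics/w9c.png

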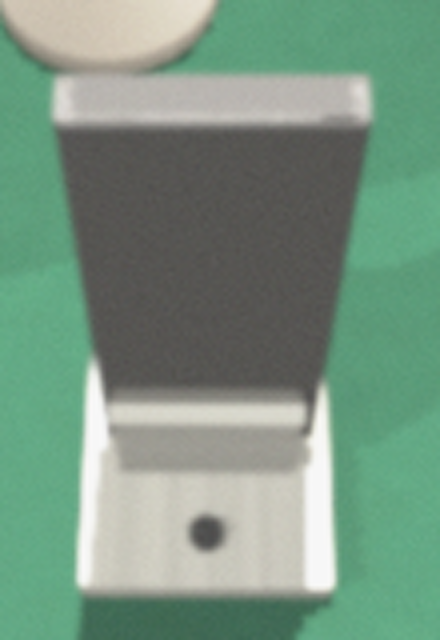

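Standing almost plumb: top at y≈251.8, bottom about 253. Next I go over the top to the +y (ribbed) side.

Run:
```python
from h import *
C=[549.5,252,86]
P,R=pose(C,1.6,0); P[1]=150;P[2]=450; print(rel(P,R))
P2,R2=pose(C,1.6,-45,100);print(P2, "from1",rel([549,330,450],R,P,R), rel(P2+[0,0,100],R2,np.array([549,330,450]),R))
```

```text
(array([ 1.234, -0.012, -0.061]), array([ 0.003, -1.   ,  0.001]))
[544.1494898  443.55122563 277.6259377 ] from1 (array([1.2 , 0.03, 0.  ]), array([0., 0., 0.])) (array([ 0.758, -0.011,  0.482]), array([-0., -1.,  0.]))
```

```bash
python3 -m pendant '[{"x":0.3,"y":0,"z":-0.06,"rx":0,"ry":0,"rz":0,"jaw":1},{"x":0.7,"y":0,"z":-0.06,"rx":0,"ry":-0.2,"rz":0,"jaw":1},{"x":1,"y":0,"z":-0.06,"rx":0,"ry":-0.5,"rz":0,"jaw":1},{"x":1,"y":0,"z":-0.06,"rx":0,"ry":-0.8,"rz":0,"jaw":1},{"x":1,"y":0,"z":-0.06,"rx":0,"ry":-1,"rz":0,"jaw":1},{"x":1,"y":0,"z":-0.06,"rx":0,"ry":-1,"rz":0,"jaw":1}]'
python3 - <<'E'
from h import *
p,R,s=tool();print(p,s["t"],s["joints"])
print(rel([549,270,450],R))
E
```

```text
t: 13.32
eef_pos: [552.0, 126.9, 424.1]
tcp_rot: [3.14, 0.003, 1.602]
ft_force: [-0.4, 0.6, 1.0]
opening: 1.004
[552.02423393 126.93552069 424.0716516 ] 13.325 [ 0.10991709  0.38790433  1.68053572 -0.00397308  1.07211829  0.08057493]
(array([ 0.953,  0.01 , -0.176]), array([0., 0., 0.]))
```

```bash
python3 -m pendant '[{"x":0.4,"y":0,"z":-0.1,"rx":0,"ry":0,"rz":0,"jaw":1},{"x":0.8,"y":0.01,"z":-0.17,"rx":0,"ry":0,"rz":0,"jaw":1},{"x":1,"y":0.01,"z":-0.17,"rx":0,"ry":-0.1,"rz":0,"jaw":1},{"x":1,"y":0.01,"z":-0.17,"rx":0,"ry":-0.1,"rz":0,"jaw":1}]'
python3 - <<'E'
from h import *
p,R,s=tool();print(p,s["t"],s["joints"])
C=[549.5,252,86]
P2,R2=pose(C,1.6,-45,100);print(P2,rel(P2+[0,0,60],R2),rel(P2,R2))
E
```

```text
t: 13.82
eef_pos: [548.7, 278.3, 449.1]
tcp_rot: [3.141, 0.079, 1.604]
ft_force: [0.6, -0.2, -0.6]
opening: 1.003
[548.7030369  278.26511358 449.09601806] 13.825 [ 0.37194933  0.44179908  1.52017454 -0.07965045  1.206469    0.36812822]
[544.1494898  443.55122563 277.6259377 ] (array([1.157, 0.006, 0.654]), array([ 0.003, -0.9  ,  0.006])) (array([1.189, 0.006, 1.053]), array([ 0.003, -0.9  ,  0.006]))
```

```bash
python3 -m pendant '[{"x":0.4,"y":0,"z":0,"rx":0,"ry":-0.1,"rz":0,"jaw":1},{"x":0.8,"y":0,"z":0,"rx":0,"ry":-0.3,"rz":0,"jaw":1},{"x":1,"y":0.006,"z":0,"rx":0,"ry":-0.5,"rz":0,"jaw":1},{"x":1,"y":0.006,"z":0.2,"rx":0,"ry":-0.75,"rz":0,"jaw":1},{"x":1,"y":0.006,"z":0.4,"rx":0,"ry":-0.9,"rz":0.006,"jaw":1},{"x":1,"y":0.006,"z":0.6,"rx":0,"ry":-0.9,"rz":0.006,"jaw":1},{"x":1,"y":0.006,"z":0.6,"rx":0,"ry":-0.9,"rz":0.006,"jaw":1}]'
python3 - <<'E'
from h import *
p,R,s=tool();print(p,s["t"],s["joints"])
C=[549.5,252,86]
for b in (60,0):
  P2,R2=pose(C,1.6,-45,b);print(P2,rel(P2,R2))
c=cam("wrist"); cv2.imwrite("pics/w10.png",c["img"][:,:,::-1]);np.savez("w10.npz",**{k:np.array(v) for k,v in c.items()})
E
```

```text
t: 14.7
eef_pos: [546.6, 417.2, 346.4]
tcp_rot: [-3.14, 0.787, 1.596]
ft_force: [-0.0, 0.9, 0.1]
opening: 1.001
[546.6443471  417.22206812 346.39066223] 14.7 [ 0.62544542  0.70946196  1.36992867 -0.622809    1.57747714  0.76572835]
[544.939233   415.277982   249.34166645] (array([ 0.449, -0.011,  0.466]), array([-0.005,  0.002, -0.002]))
[546.12384781 372.86811654 206.91525958] (array([ 0.45 , -0.009,  0.866]), array([-0.005,  0.002, -0.002]))
```

View pics/w10.png

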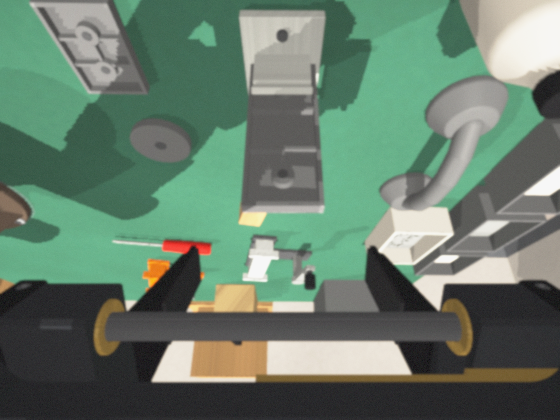

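```bash
python3 -m pendant '[{"x":0.3,"y":-0.01,"z":0,"rx":0,"ry":0,"rz":0,"jaw":1},{"x":0.45,"y":-0.01,"z":0.2,"rx":0,"ry":0,"rz":0,"jaw":1},{"x":0.45,"y":-0.01,"z":0.45,"rx":0,"ry":0,"rz":0,"jaw":1},{"x":0.45,"y":-0.01,"z":0.65,"rx":0,"ry":0,"rz":0,"jaw":1},{"x":0.45,"y":-0.01,"z":0.8,"rx":0,"ry":0,"rz":0,"jaw":1},{"x":0.45,"y":-0.01,"z":0.866,"rx":0,"ry":0,"rz":0,"jaw":1},{"x":0.45,"y":-0.01,"z":0.866,"rx":0,"ry":0,"rz":0,"jaw":1}]'
python3 - <<'E'
from h import *
p,R,s=tool();print(p,s["t"],s["joints"])
C=[549.5,252,86]
for b in (0,):
  P2,R2=pose(C,1.6,-45,b);print(P2,rel(P2,R2))
c=cam("wrist"); cv2.imwrite("pics/w11.png",c["img"][:,:,::-1]);np.savez("w11.npz",**{k:np.array(v) for k,v in c.items()})
c=cam("scene"); crop(c,360,170,480,300,"s11c",5)
E
```

```text
t: 15.62
eef_pos: [547.2, 373.8, 210.5]
tcp_rot: [3.134, 0.784, 1.589]
ft_force: [0.7, -0.3, -0.8]
opening: 1.002
[547.19509103 373.79632106 210.48120214] 15.625 [ 0.57437586  0.83355677  1.52927707 -0.67281048  1.32173981  0.90990394]
[546.12384781 372.86811654 206.91525958] (array([ 0.013, -0.007,  0.021]), array([ 0.001, -0.001, -0.008]))
```

View pics/w11.png

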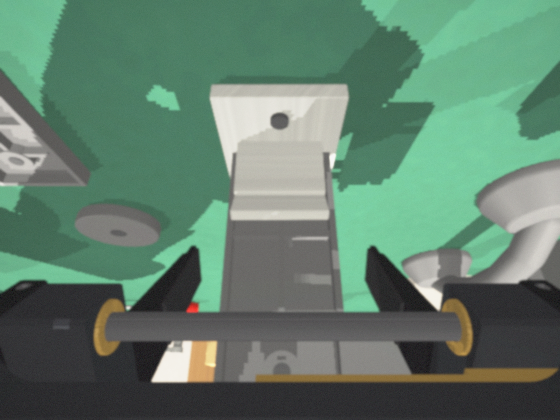

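View pics/s11c.png

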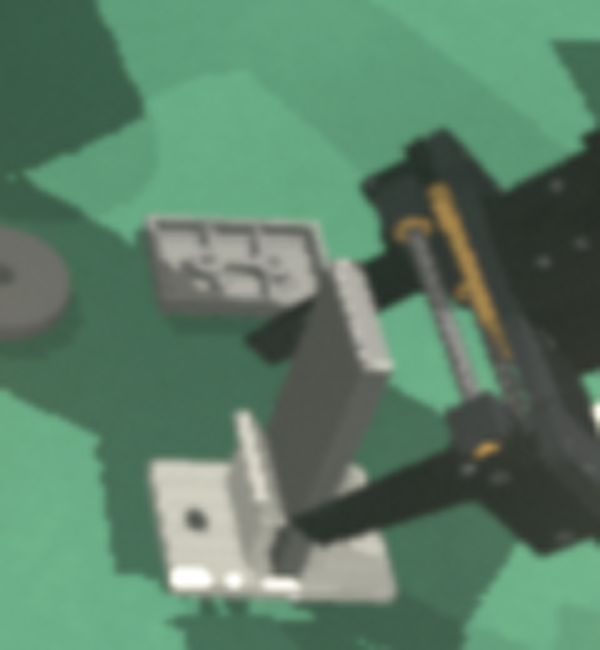

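```bash
python3 -m pendant '[{"x":0.015,"y":-0.007,"z":0.023,"rx":0,"ry":0,"rz":-0.008,"jaw":1},{"x":0.015,"y":-0.007,"z":0.023,"rx":0,"ry":0,"rz":-0.008,"jaw":0.8},{"x":0.015,"y":-0.007,"z":0.023,"rx":0,"ry":0,"rz":-0.008,"jaw":0.68},{"x":0.015,"y":-0.007,"z":0.023,"rx":0,"ry":0,"rz":-0.008,"jaw":0.64},{"x":0.015,"y":-0.007,"z":0.023,"rx":0,"ry":0,"rz":-0.008,"jaw":0.5},{"x":0.015,"y":-0.007,"z":0.023,"rx":0,"ry":0,"rz":-0.008,"jaw":0.3},{"x":0.015,"y":-0.007,"z":0.023,"rx":0,"ry":0,"rz":-0.008,"jaw":0.3}]'
python3 - <<'E'
from h import *
p,R,s=tool();print(p,p+R.apply([0,0,171]),s["t"],s["joints"],s["moment"])
print(rel(p+[0,0,1],R),rel(p+[0,0,100],R))
E
```

```text
t: 16.6
eef_pos: [545.8, 373.1, 205.7]
tcp_rot: [3.141, 0.785, 1.599]
ft_force: [0.4, 0.5, 0.2]
opening: 0.629
[545.82606671 373.06428685 205.69110361] [549.36881981 252.2606696   84.71616836] 16.6 [ 0.57460888  0.83839842  1.53501811 -0.67483012  1.31389541  0.9099771 ] [ 0.43789431 -0.15344685  0.04353317]
(array([-0.005,  0.   , -0.005]), array([0., 0., 0.])) (array([-0.471,  0.   , -0.472]), array([0., 0., 0.]))
```

```bash
python3 -m pendant '[{"x":-0.03,"y":0,"z":-0.03,"rx":0,"ry":0,"rz":0,"jaw":0.3},{"x":-0.08,"y":0,"z":-0.08,"rx":0,"ry":0,"rz":0,"jaw":0.3},{"x":-0.13,"y":0,"z":-0.13,"rx":0,"ry":0,"rz":0,"jaw":0.3}]'; python3 -m pendant '[{"x":-0.08,"y":0,"z":-0.08,"rx":0,"ry":0,"rz":0,"jaw":0.3},{"x":-0.2,"y":0,"z":-0.2,"rx":0,"ry":0,"rz":0,"jaw":0.3},{"x":-0.35,"y":0,"z":-0.35,"rx":0,"ry":0,"rz":0,"jaw":0.3},{"x":-0.5,"y":0,"z":-0.5,"rx":0,"ry":0,"rz":0,"jaw":0.3},{"x":-0.6,"y":0,"z":-0.6,"rx":0,"ry":0,"rz":0,"jaw":0.3},{"x":-0.6,"y":0,"z":-0.6,"rx":0,"ry":0,"rz":0,"jaw":0.3}]'
python3 - <<'E'
from h import *
p,R,s=tool();print(p,p+R.apply([0,0,171]),s["t"],s["joints"])
P,Rn=pose([546,150,280],-4,0); P[2]=400; print(P,rel(P,Rn))
E
```

```text
t: 16.98
eef_pos: [545.8, 373.0, 234.2]
tcp_rot: [3.141, 0.785, 1.599]
ft_force: [-0.5, -0.7, -1.4]
opening: 0.627
t: 17.73
eef_pos: [545.6, 372.9, 362.5]
tcp_rot: [3.137, 0.783, 1.597]
ft_force: [-0.1, -0.3, -1.8]
opening: 0.628
[545.62873471 372.92792101 362.54915839] [549.47346019 252.32486782 241.38347989] 17.725 [ 0.5745955   0.65188447  1.44209213 -0.64937132  1.53245195  0.73850444]
[546. 150. 400.] (array([-1.229, -0.04 ,  0.871]), array([0.053, 0.996, 0.118]))
```

```bash
python3 -m pendant '[{"x":-0.1,"y":0,"z":0,"rx":0,"ry":0.06,"rz":0,"jaw":0.3},{"x":-0.28,"y":0,"z":0.1,"rx":0,"ry":0.2,"rz":0.02,"jaw":0.3},{"x":-0.46,"y":0,"z":0.2,"rx":0.01,"ry":0.37,"rz":0.04,"jaw":0.3},{"x":-0.64,"y":-0.01,"z":0.32,"rx":0.02,"ry":0.55,"rz":0.06,"jaw":0.3},{"x":-0.82,"y":-0.02,"z":0.46,"rx":0.03,"ry":0.73,"rz":0.08,"jaw":0.3},{"x":-1,"y":-0.03,"z":0.6,"rx":0.05,"ry":0.9,"rz":0.1,"jaw":0.3},{"x":-1,"y":-0.04,"z":0.67,"rx":0.053,"ry":0.996,"rz":0.118,"jaw":0.3},{"x":-1,"y":-0.04,"z":0.67,"rx":0.053,"ry":0.996,"rz":0.118,"jaw":0.3}]'
python3 - <<'E'
from h import *
p,R,s=tool();print(p,s["t"],s["joints"])
P,Rn=pose([515,-150,280],-9.2,0); P[2]=400; print(P,rel(P,Rn))
E
```

```text
t: 18.73
eef_pos: [544.8, 194.4, 394.9]
tcp_rot: [-3.138, 0.002, 1.499]
ft_force: [0.5, 0.2, -0.8]
opening: 0.629
[544.77562268 194.39236699 394.89019118] 18.725 [ 2.28745686e-01  4.35475038e-01  1.68687816e+00 -1.46696432e-03
  1.02339034e+00  3.01798249e-01]
[ 515. -150.  400.] (array([-2.304, -0.032, -0.028]), array([-0.004,  0.003,  0.112]))
```

```bash
python3 -m pendant '[{"x":-0.1,"y":0,"z":0,"rx":0,"ry":0,"rz":0.02,"jaw":0.3},{"x":-0.35,"y":0,"z":0,"rx":0,"ry":0,"rz":0.04,"jaw":0.3},{"x":-0.6,"y":-0.01,"z":0,"rx":0,"ry":0,"rz":0.08,"jaw":0.3},{"x":-0.85,"y":-0.01,"z":0,"rx":0,"ry":0,"rz":0.11,"jaw":0.3},{"x":-1,"y":-0.01,"z":0,"rx":0,"ry":0,"rz":0.11,"jaw":0.3}]' ; python3 -m pendant '[{"x":-0.2,"y":0,"z":0,"rx":0,"ry":0,"rz":0,"jaw":0.3},{"x":-0.45,"y":0,"z":0,"rx":0,"ry":0.05,"rz":0,"jaw":0.3},{"x":-0.7,"y":0,"z":0,"rx":0,"ry":0.1,"rz":0,"jaw":0.3},{"x":-0.9,"y":0,"z":0,"rx":0,"ry":0.2,"rz":0,"jaw":0.3},{"x":-1,"y":0,"z":0,"rx":0,"ry":0.3,"rz":0,"jaw":0.3},{"x":-1,"y":0,"z":0,"rx":0,"ry":0.3,"rz":0,"jaw":0.3}]'
python3 - <<'E'
from h import *
p,R,s=tool();print(p,s["t"],s["joints"])
P,Rn=pose([506.5,-257.3,46],-9.2,45); P[2]+=170; print(P,rel(P,Rn))
E
```

```text
t: 19.35
eef_pos: [532.6, 44.6, 395.8]
tcp_rot: [-3.139, 0.004, 1.413]
ft_force: [0.7, 0.4, -1.4]
opening: 0.628
t: 20.1
eef_pos: [509.2, -102.9, 396.0]
tcp_rot: [-3.139, -0.232, 1.412]
ft_force: [0.4, 0.2, -1.5]
opening: 0.632
[ 509.24794161 -102.94126059  396.03737154] 20.1 [-0.36235178  0.35639702  1.82515875  0.26552296  1.02673007 -0.34948851]
[ 487.16792469 -376.65983773  336.91525958] (array([-1.867,  0.143, -0.036]), array([-0.005,  0.705,  0.001]))
```

```bash
python3 -m pendant '[{"x":-0.15,"y":0.02,"z":0,"rx":0,"ry":0.03,"rz":0,"jaw":0.3},{"x":-0.4,"y":0.05,"z":0,"rx":0,"ry":0.15,"rz":0,"jaw":0.3},{"x":-0.65,"y":0.09,"z":0,"rx":0,"ry":0.3,"rz":0,"jaw":0.3},{"x":-0.9,"y":0.13,"z":0,"rx":0,"ry":0.45,"rz":0,"jaw":0.3},{"x":-1,"y":0.14,"z":0,"rx":0,"ry":0.6,"rz":0,"jaw":0.3},{"x":-1,"y":0.14,"z":0,"rx":0,"ry":0.7,"rz":0,"jaw":0.3},{"x":-1,"y":0.14,"z":0,"rx":0,"ry":0.7,"rz":0,"jaw":0.3}]'
python3 - <<'E'
from h import *
p,R,s=tool();print(p,s["t"],s["joints"])
P,Rn=pose([506.5,-257.3,46],-9.2,45); P[2]+=100; print(P,rel(P,Rn))
E
```

```text
t: 20.98
eef_pos: [507.6, -249.0, 360.9]
tcp_rot: [-3.135, -0.781, 1.41]
ft_force: [-0.2, -0.7, -1.9]
opening: 0.629
[ 507.57878461 -248.9541206   360.94870691] 20.975 [-0.66277198  0.51053583  1.73240646  0.67241896  1.3974884  -0.79897166]
[ 487.16792469 -376.65983773  266.91525958] (array([-1.054e+00,  1.000e-03, -1.620e-01]), array([-0.009,  0.006,  0.   ]))
```

```bash
python3 -m pendant '[{"x":-0.15,"y":0,"z":-0.03,"rx":0,"ry":0,"rz":0,"jaw":0.3},{"x":-0.4,"y":0,"z":-0.08,"rx":0,"ry":0,"rz":0,"jaw":0.3},{"x":-0.65,"y":0,"z":-0.12,"rx":0,"ry":0,"rz":0,"jaw":0.3},{"x":-0.85,"y":0,"z":-0.16,"rx":0,"ry":0,"rz":0,"jaw":0.3},{"x":-1,"y":0,"z":-0.16,"rx":-0.009,"ry":0.006,"rz":0,"jaw":0.3},{"x":-1,"y":0,"z":-0.16,"rx":-0.009,"ry":0.006,"rz":0,"jaw":0.3}]'
python3 - <<'E'
from h import *
p,R,s=tool();print(p,s["t"],s["joints"],p+R.apply([0,0,171]))
for z in (100,60,40,10):
  P,Rn=pose([506.5,-257.3,46],-9.2,45); P[2]+=z; print(P,rel(P,Rn))
for n in("scene","wrist","top"):
    c=cam(n); cv2.imwrite(f"pics/{n}12.png",c["img"][:,:,::-1]);np.savez(f"{n}12.npz",**{k:np.array(v) for k,v in c.items()})
    if n=="scene": crop(c,130,170,270,310,"s12c",5)
E
```

```text
t: 21.72
eef_pos: [487.7, -371.8, 271.3]
tcp_rot: [3.14, -0.789, 1.409]
ft_force: [-0.6, -0.1, -0.8]
opening: 0.629
[ 487.66978655 -371.79536119  271.2810389 ] 21.725 [-0.83398496  0.69493993  1.65134359  0.60045929  1.39103606 -0.96733883] [ 507.44606258 -252.11736     150.75272298]
[ 487.16792469 -376.65983773  266.91525958] (array([-0.044,  0.002, -0.003]), array([ 0.003, -0.004, -0.001]))
[ 487.16792469 -376.65983773  226.91525958] (array([-0.233,  0.002,  0.185]), array([ 0.003, -0.004, -0.001]))
[ 487.16792469 -376.65983773  206.91525958] (array([-0.327,  0.001,  0.279]), array([ 0.003, -0.004, -0.001]))
[ 487.16792469 -376.65983773  176.91525958] (array([-0.469,  0.001,  0.42 ]), array([ 0.003, -0.004, -0.001]))
```

View pics/s12c.png

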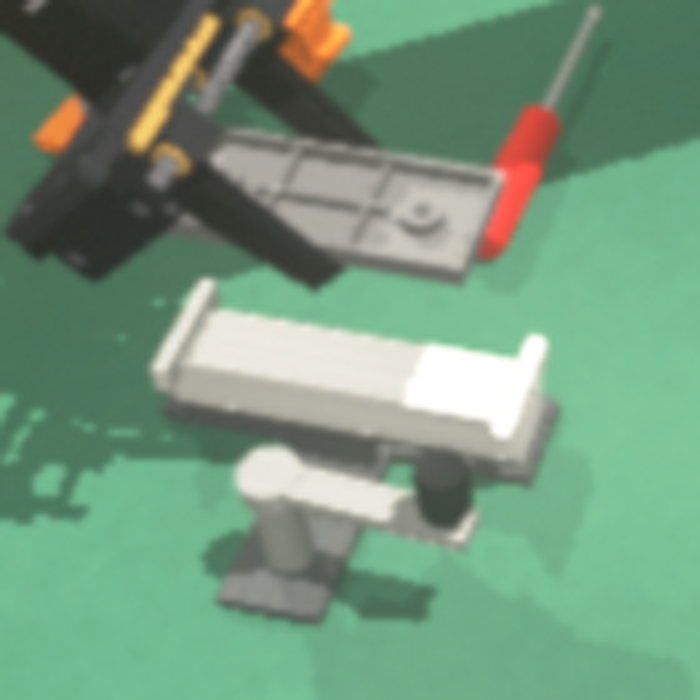

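View pics/wrist12.png

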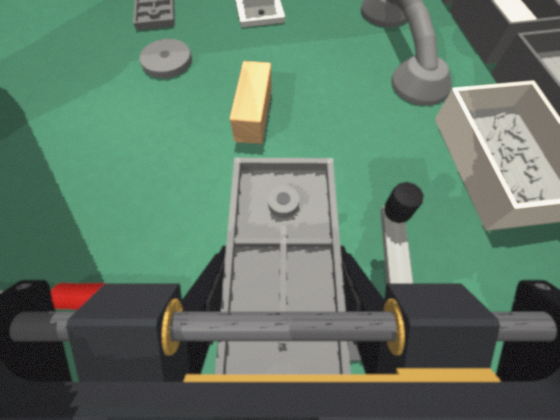

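View pics/top12.png

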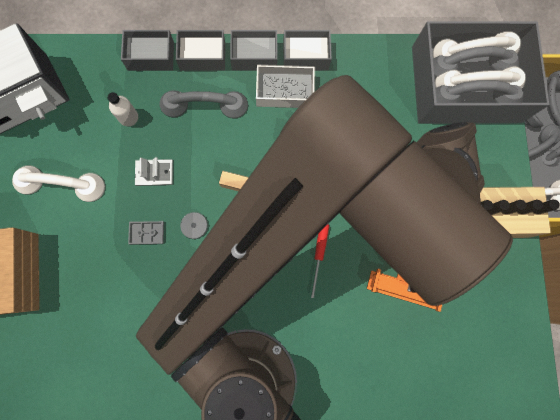

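Run:
```python
from h import *
c=dict(np.load("wrist12.npz")); Rn=Ro.from_euler("z",-9.2,degrees=True)
C=np.array([507.4,-252.1,150.75])
print(proj(c,[C+Rn.apply(v) for v in((-30,75,6),(30,75,6),(-30,20,6),(30,20,6))]))
crop(c,215,145,360,300,"w12c",5)
s=dict(np.load("scene12.npz"))
print(proj(s,[C+Rn.apply(v) for v in((-30,75,6),(30,75,6),(30,75,-6))])*5-np.array([130,170])*5)
```

```text
[[233.42734228 158.81474075]
 [331.36112223 158.69014412]
 [226.41065753 242.18570643]
 [338.77129764 241.98585648]]
[[506.27167622 172.17141116]
 [463.30282428 269.77318523]
 [466.15738805 288.71175633]]
```

View pics/w12c.png

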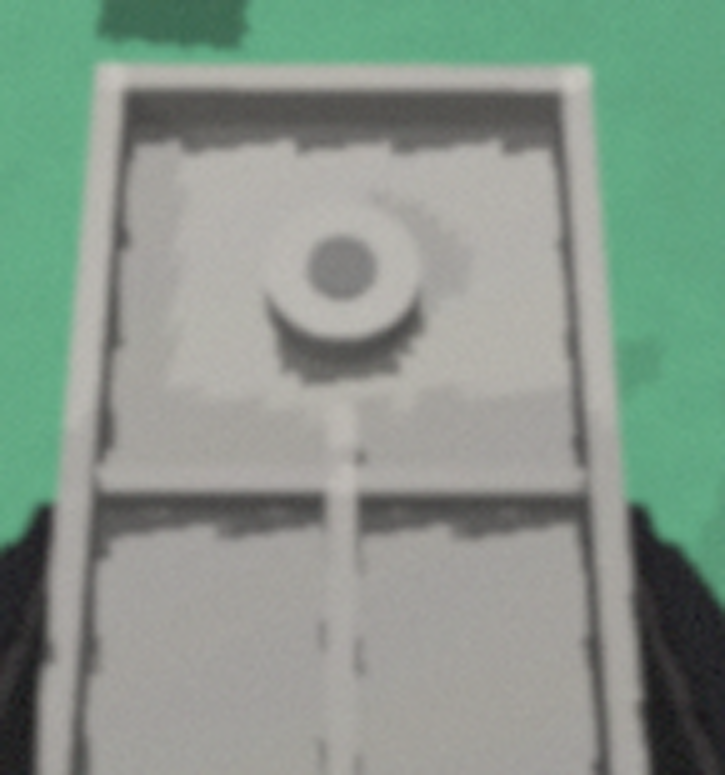

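Ribs are up and the cover is level, within 1 px of the prediction. I descend over the nest.

```bash
python3 -m pendant '[{"x":-0.07,"y":0,"z":0.02,"rx":0,"ry":0,"rz":0,"jaw":0.3},{"x":-0.15,"y":0,"z":0.1,"rx":0,"ry":0,"rz":0,"jaw":0.3},{"x":-0.23,"y":0,"z":0.185,"rx":0,"ry":0,"rz":0,"jaw":0.3},{"x":-0.31,"y":0,"z":0.26,"rx":0,"ry":0,"rz":0,"jaw":0.3},{"x":-0.37,"y":0,"z":0.32,"rx":0,"ry":0,"rz":0,"jaw":0.3},{"x":-0.42,"y":0,"z":0.37,"rx":0,"ry":-0.004,"rz":0,"jaw":0.3},{"x":-0.442,"y":0,"z":0.395,"rx":0.003,"ry":-0.004,"rz":0,"jaw":0.3},{"x":-0.442,"y":0,"z":0.395,"rx":0.003,"ry":-0.004,"rz":0,"jaw":0.3}]'
python3 - <<'E'
from h import *
p,R,s=tool();print(p,s["t"],s["joints"],p+R.apply([0,0,171]))
for z in (4,0):
  P,Rn=pose([506.5,-257.3,46],-9.2,45); P[2]+=z; print(P,rel(P,Rn))
for n in("scene","wrist"):
    c=cam(n); cv2.imwrite(f"pics/{n}13.png",c["img"][:,:,::-1]);np.savez(f"{n}13.npz",**{k:np.array(v) for k,v in c.items()})
    if n=="scene": crop(c,130,190,270,310,"s13c",5)
    else: crop(c,200,130,370,300,"w13c",4)
E
```

```text
t: 22.88
eef_pos: [487.5, -375.8, 183.7]
tcp_rot: [3.14, -0.785, 1.412]
ft_force: [0.2, 0.7, -1.8]
opening: 0.629
[ 487.47070445 -375.83995729  183.66031789] 22.875 [-0.83799881  0.82173789  1.67685326  0.61545072  1.26537974 -1.05998342] [ 506.79002813 -256.55785165   62.66633868]
[ 487.16792469 -376.65983773  170.91525958] (array([-0.064, -0.001,  0.056]), array([-0.   ,  0.001,  0.001]))
[ 487.16792469 -376.65983773  166.91525958] (array([-0.083, -0.001,  0.075]), array([-0.   ,  0.001,  0.001]))
```

View pics/s13c.png

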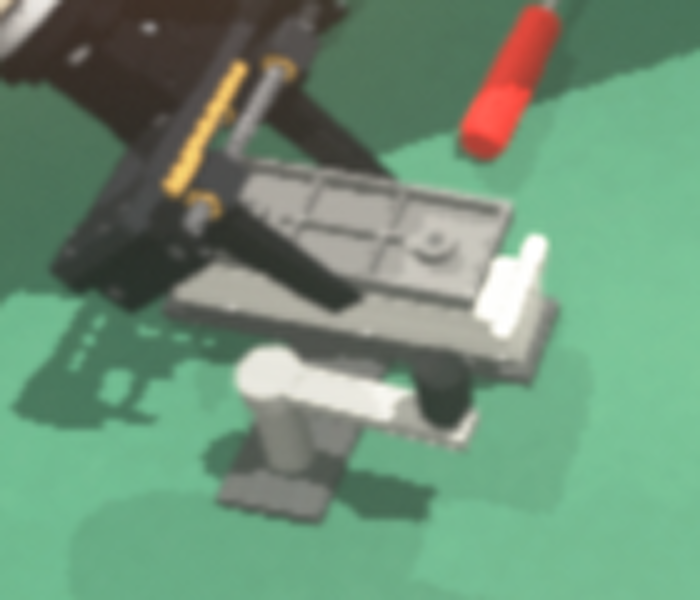

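View pics/w13c.png

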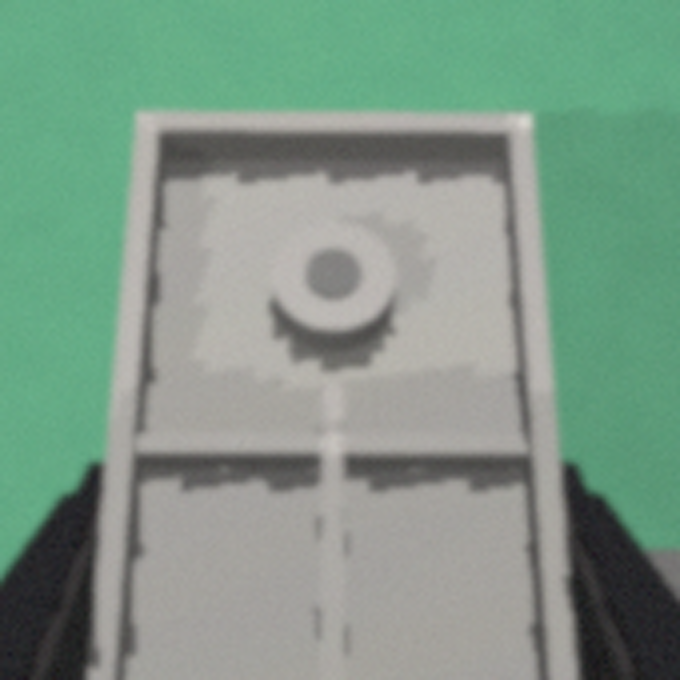

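```bash
python3 -m pendant '[{"x":-0.03,"y":0,"z":0.025,"rx":0,"ry":0,"rz":0,"jaw":0.3},{"x":-0.05,"y":0,"z":0.043,"rx":0,"ry":0,"rz":0,"jaw":0.3},{"x":-0.064,"y":0,"z":0.056,"rx":0,"ry":0,"rz":0,"jaw":0.3},{"x":-0.064,"y":0,"z":0.056,"rx":0,"ry":0,"rz":0,"jaw":0.3}]'
python3 - <<'E'
from h import *
p,R,s=tool();print(p,s["t"],p+R.apply([0,0,171]))
for z in (0,):
  P,Rn=pose([506.5,-257.3,46],-9.2,45); P[2]+=z; print(P,rel(P,Rn))
for n in("scene","wrist"):
    c=cam(n); np.savez(f"{n}14.npz",**{k:np.array(v) for k,v in c.items()})
    if n=="scene": crop(c,130,190,270,310,"s14c",5)
    else: crop(c,200,130,370,300,"w14c",4)
E
```

```text
t: 23.48
eef_pos: [487.3, -376.7, 170.8]
tcp_rot: [3.141, -0.785, 1.412]
ft_force: [-0.3, -0.1, -1.0]
opening: 0.634
[ 487.27789647 -376.7094452   170.79211173] 23.475 [ 506.6074081  -257.41184344   49.81503873]
[ 487.16792469 -376.65983773  166.91525958] (array([-0.018, -0.001,  0.018]), array([0.   , 0.001, 0.001]))
```

View pics/s14c.png

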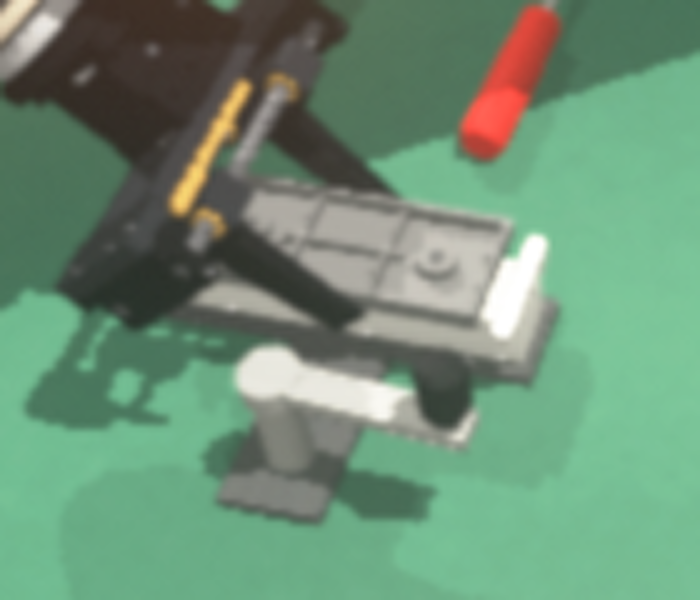

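View pics/w14c.png

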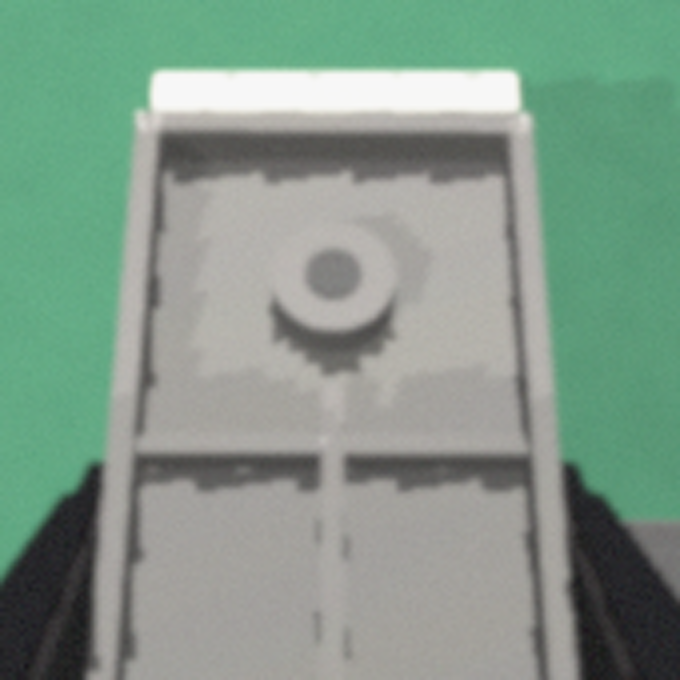

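The stop (150–520) and the cover end (137–532) are centred on each other and parallel. Now the final 4 mm.

```bash
python3 -m pendant '[{"x":-0.008,"y":0,"z":0.008,"rx":0,"ry":0,"rz":0,"jaw":0.3},{"x":-0.014,"y":0,"z":0.014,"rx":0,"ry":0,"rz":0,"jaw":0.3},{"x":-0.017,"y":0,"z":0.017,"rx":0,"ry":0,"rz":0,"jaw":0.3},{"x":-0.017,"y":0,"z":0.017,"rx":0,"ry":0,"rz":0,"jaw":0.3}]'; python3 -m pendant '[{"x":-0.003,"y":0,"z":0.003,"rx":0,"ry":0,"rz":0,"jaw":0.3},{"x":-0.003,"y":0,"z":0.003,"rx":0,"ry":0,"rz":0,"jaw":0.3}]'
```

```text
t: 24.08
eef_pos: [487.3, -376.7, 167.4]
tcp_rot: [3.14, -0.785, 1.412]
ft_force: [-0.6, 1.2, -1.8]
opening: 0.629
t: 24.32
eef_pos: [487.3, -376.7, 167.1]
tcp_rot: [3.14, -0.785, 1.412]
ft_force: [-0.6, -0.3, 2.8]
opening: 0.63
```

```bash
python3 -m pendant '[{"x":0,"y":0,"z":0,"rx":0,"ry":0,"rz":0,"jaw":0.66},{"x":0,"y":0,"z":0,"rx":0,"ry":0,"rz":0,"jaw":0.75},{"x":0,"y":0,"z":0,"rx":0,"ry":0,"rz":0,"jaw":0.9},{"x":0,"y":0,"z":0,"rx":0,"ry":0,"rz":0,"jaw":0.9}]'; python3 -m pendant '[{"x":0,"y":0,"z":-0.1,"rx":0,"ry":0,"rz":0,"jaw":0.9},{"x":0,"y":0,"z":-0.4,"rx":0,"ry":0,"rz":0,"jaw":0.9},{"x":0,"y":0,"z":-0.8,"rx":0,"ry":0,"rz":0,"jaw":0.9},{"x":0,"y":0,"z":-1,"rx":0,"ry":0,"rz":0,"jaw":0.9},{"x":0,"y":0,"z":-1,"rx":0,"ry":0,"rz":0,"jaw":0.9}]'
python3 - <<'E'
from h import *
p,R,s=tool();print(p,s["t"],s["joints"])
for n in("scene","wrist"):
    c=cam(n); np.savez(f"{n}15.npz",**{k:np.array(v) for k,v in c.items()})
    if n=="scene": crop(c,130,190,270,310,"s15c",5)
    else: cv2.imwrite("pics/w15.png",c["img"][:,:,::-1])
E
```

```text
t: 24.82
eef_pos: [487.3, -376.7, 166.8]
tcp_rot: [3.14, -0.785, 1.412]
ft_force: [-0.7, -1.1, -0.6]
opening: 0.878
t: 25.45
eef_pos: [469.6, -482.8, 274.9]
tcp_rot: [3.137, -0.782, 1.413]
ft_force: [0.4, 0.6, -0.2]
opening: 0.898
[ 469.64337378 -482.83628603  274.88747284] 25.45 [-0.95779143  0.76809181  1.46201701  0.51780983  1.53263189 -0.98700358]
```

View pics/s15c.png

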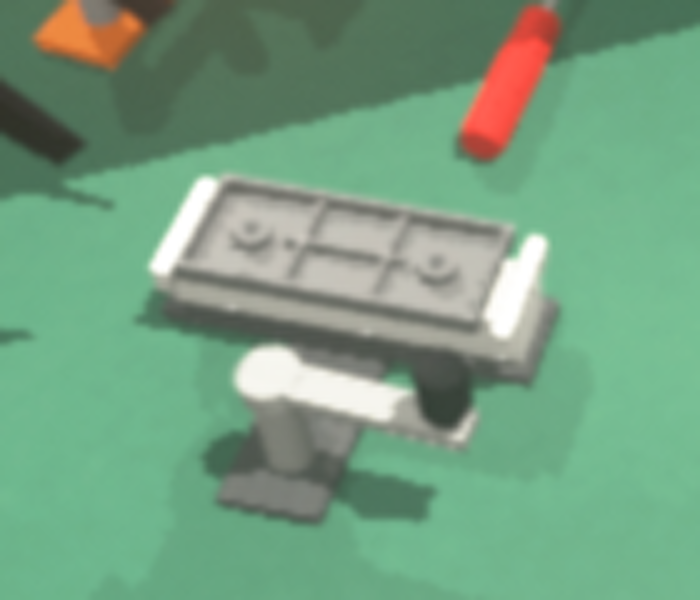

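View pics/w15.png

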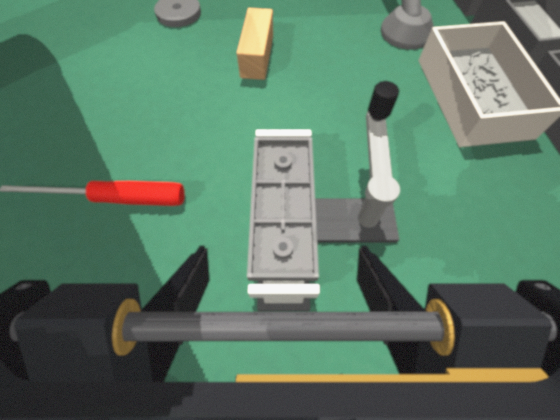

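Run:
```python
from h import *
s=dict(np.load("scene15.npz"))
P=ray(s,np.array([[228,178],[515,228],[478,328],[180,270]])/5.+[130,190],52);print(P.round(1),P.mean(0)); a=(P[1]+P[2]-P[0]-P[3])/2; print(np.linalg.norm(a),np.degrees(np.arctan2(a[1],a[0])))
w=dict(np.load("wrist15.npz")); crop(w,240,70,410,310,"w15c",3)
crop(s,200,240,240,285,"s15k",12)
```

```text
[[ 467.5 -323.7   52. ]
 [ 491.  -178.    52. ]
 [ 552.  -186.3   52. ]
 [ 526.6 -332.    52. ]] [ 509.29314989 -254.9767482    52.        ]
147.73325467476215 80.48684835127284
```

View pics/w15c.png

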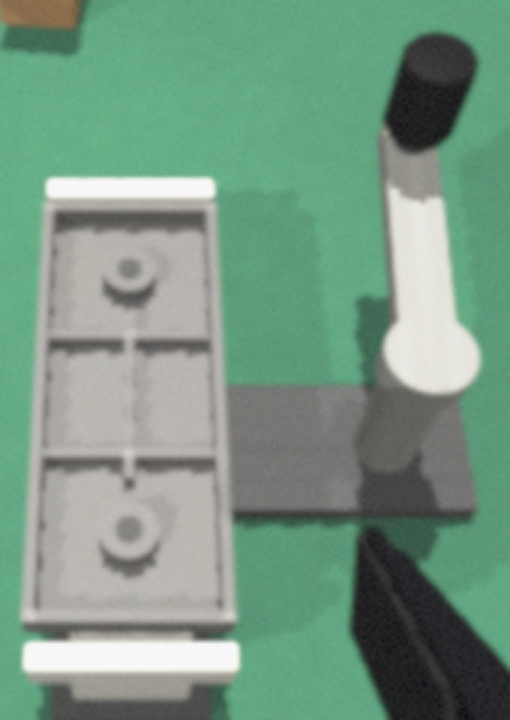

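View pics/s15k.png

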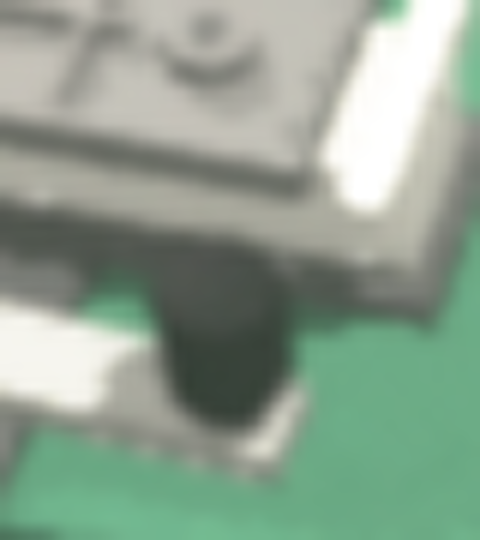

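Run:
```python
from h import *
w=dict(np.load("wrist15.npz")); f=lambda q,z: ray(w,np.array(q,float)/3+[240,70],z)
Rn=Ro.from_euler("z",-9.2,degrees=True); N=np.array([506.5,-257.3,0])
L=lambda P:Rn.inv().apply(P-N).round(1)
print("cover",L(f([[44,202],[217,202],[238,612],[22,612]],52)), L(f([[44,202],[217,202],[238,612],[22,612]],52)).mean(0))
print("stops",L(f([[45,180],[216,180],[22,642],[240,642],[22,678],[240,678]],46)))
k=f([[440,58]],106); h=f([[432,356]],69); print("knob",k,L(k),"hinge",h,L(h))
d=L(k)[0]-[90,0,0]; print(np.hypot(*d[:2]),"angle",np.arctan2(d[1],-d[0]))
```

```text
cover [[-29.3  73.9  52. ]
 [ 31.1  73.8  52. ]
 [ 30.6 -73.1  52. ]
 [-29.9 -73.1  52. ]] [ 0.625  0.375 52.   ]
stops [[-30.   89.2  46. ]
 [ 31.9  89.1  46. ]
 [-30.1 -79.9  46. ]
 [ 31.4 -80.   46. ]
 [-29.6 -90.   46. ]
 [ 30.9 -90.1  46. ]]
knob [[ 614.07181417 -189.42569747  106.        ]] [[ 95.3  84.2 106. ]] hinge [[ 596.33040519 -271.5239625    69.        ]] [[90.9  0.3 69. ]]
84.36664032661251 angle 1.6336587596822696
```

The cover is centred within 1 mm and square, and the knob is at about (613.5, -189) with θ≈1.62. Next comes the knob.

```bash
cat >> h.py <<'E'
def knob(th,z,r=85,H=(595.9,-271.6)):
    yaw=np.radians(170.8)-th; d=np.array([np.cos(yaw),np.sin(yaw)])
    x=np.array([d[0],d[1],0]); zz=np.array([0,0,-1.]); y=np.cross(zz,x)
    return np.array([H[0]+r*d[0],H[1]+r*d[1],z]),Ro.from_matrix(np.c_[x,y,zz])
E
python3 - <<'E'
from h import *
P,R=knob(1.62,360); print(P, R.as_euler("xyz"))
print(rel(P,R)); q=tool()[0]+np.array([60,120,120]); print(rel(q,R))
E
```

```text
[ 613.6003001  -188.46336923  360.        ] [3.14159265 0.         1.36102236]
(array([1.882, 0.634, 1.055]), array([-0.025, -1.   ,  0.06 ]))
(array([1.169, 0.268, 0.038]), array([-0.025, -1.   ,  0.06 ]))
```

```bash
python3 -m pendant '[{"x":0.4,"y":0.1,"z":0,"rx":0,"ry":-0.1,"rz":0,"jaw":0.6},{"x":0.8,"y":0.2,"z":0,"rx":-0.01,"ry":-0.3,"rz":0.02,"jaw":0.5},{"x":1,"y":0.3,"z":0,"rx":-0.02,"ry":-0.5,"rz":0.03,"jaw":0.5},{"x":1,"y":0.6,"z":0,"rx":-0.02,"ry":-0.75,"rz":0.05,"jaw":0.5},{"x":1,"y":0.63,"z":0,"rx":-0.025,"ry":-1,"rz":0.06,"jaw":0.5},{"x":1,"y":0.63,"z":0,"rx":-0.025,"ry":-1,"rz":0.06,"jaw":0.5}]'
python3 - <<'E'
from h import *
P,R=knob(1.62,330); print(tool()[0],rel(P,R))
E
```

```text
t: 26.3
eef_pos: [581.2, -389.8, 377.6]
tcp_rot: [-3.141, -0.0, 1.364]
ft_force: [-1.1, 0.6, -0.4]
opening: 0.505
[ 581.15204149 -389.82277093  377.60602307] (array([ 1.358, -0.064,  0.318]), array([-0.001, -0.001,  0.004]))
```

```bash
python3 -m pendant '[{"x":0.4,"y":0,"z":0,"rx":0,"ry":0,"rz":0,"jaw":0.5},{"x":0.8,"y":-0.06,"z":0.1,"rx":0,"ry":0,"rz":0,"jaw":0.5},{"x":1,"y":-0.064,"z":0.2,"rx":0,"ry":0,"rz":0,"jaw":0.5},{"x":1,"y":-0.064,"z":0.2,"rx":0,"ry":0,"rz":0,"jaw":0.5}]'
python3 - <<'E'
from h import *
P,R=knob(1.62,330); print(tool()[0],rel(P,R)); print(rel(*knob(1.62,270)))
c=cam("wrist"); cv2.imwrite("pics/w16.png",c["img"][:,:,::-1]);np.savez("w16.npz",**{k:np.array(v) for k,v in c.items()})
E
```

```text
t: 26.8
eef_pos: [602.0, -240.7, 347.4]
tcp_rot: [-3.138, -0.003, 1.363]
ft_force: [-0.4, -0.2, 0.2]
opening: 0.503
[ 601.98490575 -240.71294704  347.36279855] (array([0.356, 0.004, 0.117]), array([-0.004, -0.004,  0.003]))
(array([0.355, 0.006, 0.517]), array([-0.004, -0.004,  0.003]))
```

View pics/w16.png

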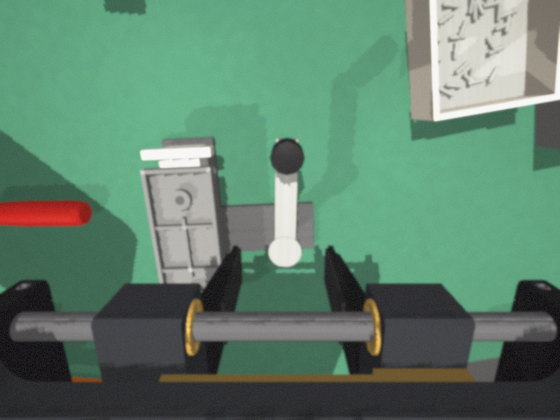

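Run:
```python
from h import *
c=dict(np.load("w16.npz")); k=ray(c,[[288,155]],106)[0]; h=ray(c,[[285,251]],69)[0]; print(k,h,np.hypot(*(k-h)[:2]))
Rn=Ro.from_euler("z",-9.2,degrees=True); d=Rn.inv().apply((k-h)*[1,1,0]); print(np.arctan2(d[1],-d[0]))
```

```text
[ 615.96194594 -186.35970165  106.        ] [ 596.23891453 -271.21746152   69.        ] 87.11967274555515
1.6385959891351118
```

```bash
python3 -m pendant '[{"x":0.36,"y":0.005,"z":0,"rx":0,"ry":0,"rz":0,"jaw":0.5},{"x":0.36,"y":0.005,"z":0.15,"rx":0,"ry":0,"rz":0,"jaw":0.5},{"x":0.36,"y":0.005,"z":0.35,"rx":0,"ry":0,"rz":0,"jaw":0.5},{"x":0.36,"y":0.005,"z":0.517,"rx":0,"ry":0,"rz":0,"jaw":0.5},{"x":0.36,"y":0.005,"z":0.517,"rx":0,"ry":0,"rz":0,"jaw":0.4},{"x":0.36,"y":0.005,"z":0.517,"rx":0,"ry":0,"rz":0,"jaw":0.3},{"x":0.36,"y":0.005,"z":0.517,"rx":0,"ry":0,"rz":0,"jaw":0.3}]'
python3 - <<'E'
from h import *
t0,R0,_=tool(); print(t0)
for th in np.arange(1.55,0.85,-.08): print(th.round(2),*rel(*knob(th,270),t0,R0))
c=cam("scene"); crop(c,150,200,260,310,"s17",5)
E
```

```text
t: 27.72
eef_pos: [614.4, -190.7, 272.6]
tcp_rot: [3.139, 0.001, 1.361]
ft_force: [0.3, -0.2, 0.6]
opening: 0.307
[ 614.39012781 -190.72370513  272.56609887]
1.55 [ 0.012 -0.048  0.017] [ 0.003  0.001 -0.09 ]
1.47 [ 0.007 -0.093  0.017] [ 0.003  0.001 -0.191]
1.39 [-0.001 -0.138  0.017] [ 0.003  0.002 -0.293]
1.31 [-0.013 -0.181  0.017] [ 0.003  0.002 -0.395]
1.23 [-0.029 -0.224  0.017] [ 0.003  0.002 -0.497]
1.15 [-0.048 -0.265  0.016] [ 0.003  0.002 -0.599]
1.07 [-0.07  -0.305  0.016] [ 0.003  0.002 -0.701]
0.99 [-0.095 -0.342  0.016] [ 0.003  0.002 -0.803]
0.91 [-0.123 -0.378  0.016] [ 0.003  0.002 -0.904]
```

View pics/s17.png

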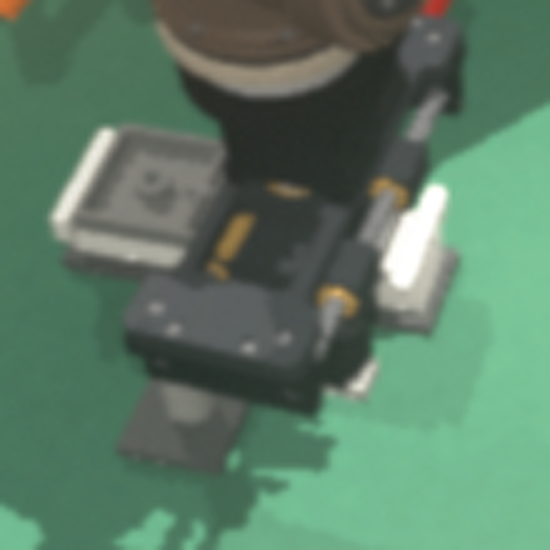

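Caged with no side force. I sweep the first half of the arc.

```bash
python3 -m pendant '[{"x":0.012,"y":-0.048,"z":0.01,"rx":0,"ry":0,"rz":-0.09,"jaw":0.3},{"x":0.007,"y":-0.093,"z":0.01,"rx":0,"ry":0,"rz":-0.19,"jaw":0.3},{"x":0,"y":-0.138,"z":0.01,"rx":0,"ry":0,"rz":-0.293,"jaw":0.3},{"x":-0.013,"y":-0.181,"z":0.01,"rx":0,"ry":0,"rz":-0.395,"jaw":0.3},{"x":-0.029,"y":-0.224,"z":0.01,"rx":0,"ry":0,"rz":-0.497,"jaw":0.3},{"x":-0.048,"y":-0.265,"z":0.01,"rx":0,"ry":0,"rz":-0.6,"jaw":0.3},{"x":-0.07,"y":-0.305,"z":0.01,"rx":0,"ry":0,"rz":-0.7,"jaw":0.3},{"x":-0.095,"y":-0.342,"z":0.01,"rx":0,"ry":0,"rz":-0.8,"jaw":0.3},{"x":-0.123,"y":-0.378,"z":0.01,"rx":0,"ry":0,"rz":-0.9,"jaw":0.3}]'
python3 - <<'E'
from h import *
t0,R0,s=tool(); print(t0,s["joints"])
for th in [.83,.75,.67,.58,.49,.4,.31,.22,.14]: print(th,*rel(*knob(th,270),t0,R0))
c=cam("wrist"); cv2.imwrite("pics/w18.png",c["img"][:,:,::-1])
E
```

```text
t: 28.9
eef_pos: [555.0, -196.6, 270.6]
tcp_rot: [3.14, 0.002, 2.071]
ft_force: [1.0, 1.0, -0.2]
opening: 0.3
[ 554.9563458  -196.58855575  270.57111359] [-4.52563190e-01  6.03260485e-01  1.77828109e+00 -5.50073470e-04
  7.57377211e-01 -9.52110433e-01]
0.83 [-0.005 -0.046  0.004] [ 0.001  0.003 -0.102]
0.75 [-0.01  -0.091  0.004] [ 0.001  0.003 -0.204]
0.67 [-0.019 -0.135  0.004] [ 0.001  0.003 -0.306]
0.58 [-0.034 -0.184  0.004] [ 0.001  0.003 -0.421]
0.49 [-0.052 -0.231  0.004] [ 0.001  0.003 -0.535]
0.4 [-0.075 -0.277  0.004] [ 0.001  0.003 -0.65 ]
0.31 [-0.102 -0.32   0.004] [ 0.001  0.003 -0.764]
0.22 [-0.133 -0.361  0.004] [ 0.     0.003 -0.879]
0.14 [-0.163 -0.395  0.004] [ 0.     0.004 -0.981]
```

View pics/w18.png

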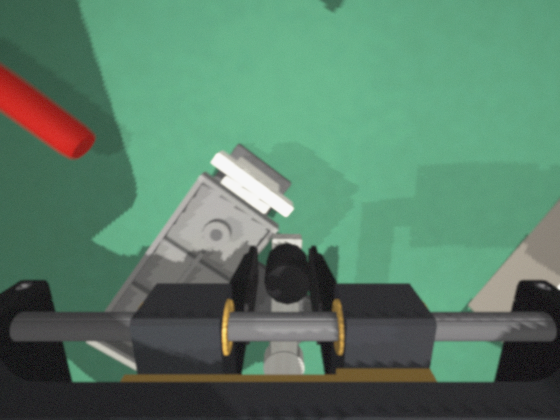

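The knob at (288,270) is caged between the fingers and the arm follows. I continue.

```bash
python3 -m pendant '[{"x":-0.005,"y":-0.046,"z":0.004,"rx":0,"ry":0,"rz":-0.1,"jaw":0.3},{"x":-0.01,"y":-0.091,"z":0.004,"rx":0,"ry":0,"rz":-0.2,"jaw":0.3},{"x":-0.019,"y":-0.135,"z":0.004,"rx":0,"ry":0,"rz":-0.306,"jaw":0.3},{"x":-0.034,"y":-0.184,"z":0.004,"rx":0,"ry":0,"rz":-0.42,"jaw":0.3},{"x":-0.052,"y":-0.231,"z":0.004,"rx":0,"ry":0,"rz":-0.535,"jaw":0.3},{"x":-0.075,"y":-0.277,"z":0.004,"rx":0,"ry":0,"rz":-0.65,"jaw":0.3},{"x":-0.102,"y":-0.32,"z":0.004,"rx":0,"ry":0,"rz":-0.764,"jaw":0.3},{"x":-0.133,"y":-0.361,"z":0.004,"rx":0,"ry":0,"rz":-0.879,"jaw":0.3},{"x":-0.163,"y":-0.395,"z":0.004,"rx":0,"ry":0,"rz":-0.98,"jaw":0.3},{"x":-0.163,"y":-0.395,"z":0.004,"rx":0,"ry":0,"rz":-0.98,"jaw":0.3}]'
python3 - <<'E'
from h import *
t0,R0,s=tool(); print(t0,s["joints"],s["t"])
for th in [.08,.03,0,-.03,-.06,-.09]: print(th,*rel(*knob(th,270),t0,R0))
E
```

```text
t: 30.2
eef_pos: [514.6, -246.6, 269.7]
tcp_rot: [-3.141, 0.002, 2.836]
ft_force: [0.1, 0.6, 0.2]
opening: 0.3
[ 514.64999392 -246.56238613  269.67698937] [-5.62455613e-01  5.84939272e-01  1.82455029e+00 -6.25542863e-04
  7.29913613e-01 -1.82690780e+00] 30.2
0.08 [-0.001 -0.033 -0.002] [-0.001  0.003 -0.083]
0.03 [-0.004 -0.061 -0.002] [-0.001  0.002 -0.147]
0 [-0.006 -0.078 -0.002] [-0.001  0.002 -0.185]
-0.03 [-0.009 -0.095 -0.002] [-0.001  0.002 -0.223]
-0.06 [-0.012 -0.112 -0.002] [-0.001  0.002 -0.261]
-0.09 [-0.016 -0.128 -0.002] [-0.002  0.002 -0.3  ]
```

```bash
python3 -m pendant '[{"x":-0.001,"y":-0.033,"z":0,"rx":0,"ry":0,"rz":-0.083,"jaw":0.3},{"x":-0.004,"y":-0.061,"z":0,"rx":0,"ry":0,"rz":-0.147,"jaw":0.3},{"x":-0.006,"y":-0.078,"z":0,"rx":0,"ry":0,"rz":-0.185,"jaw":0.3},{"x":-0.006,"y":-0.078,"z":0,"rx":0,"ry":0,"rz":-0.185,"jaw":0.3}]'; python3 -m pendant '[{"x":0,"y":-0.007,"z":0,"rx":0,"ry":0,"rz":-0.01,"jaw":0.3},{"x":0,"y":-0.013,"z":0,"rx":0,"ry":0,"rz":-0.02,"jaw":0.3}]';python3 -m pendant '[{"x":0,"y":-0.007,"z":0,"rx":0,"ry":0,"rz":0,"jaw":0.3},{"x":0,"y":-0.007,"z":0,"rx":0,"ry":0,"rz":0,"jaw":0.3}]'
```

```text
t: 30.7
eef_pos: [512.0, -257.7, 269.3]
tcp_rot: [-3.141, 0.001, 2.982]
ft_force: [-0.7, -0.1, 0.4]
opening: 0.297
t: 30.95
eef_pos: [511.7, -259.3, 269.2]
tcp_rot: [-3.141, 0.001, 2.998]
ft_force: [3.0, 8.0, 1.6]
opening: 0.299
t: 31.2
eef_pos: [511.7, -259.6, 269.2]
tcp_rot: [3.14, 0.001, 2.998]
ft_force: [4.4, 10.6, 2.1]
opening: 0.302
```

Firm against the stop at about 10 N. I open and lift straight up.

```bash
python3 -m pendant '[{"x":0,"y":0.01,"z":0,"rx":0,"ry":0,"rz":0,"jaw":0.4},{"x":0,"y":0.014,"z":0,"rx":0,"ry":0,"rz":0,"jaw":0.5},{"x":0,"y":0.014,"z":0,"rx":0,"ry":0,"rz":0,"jaw":0.5},{"x":0,"y":0.014,"z":-0.15,"rx":0,"ry":0,"rz":0,"jaw":0.5},{"x":0,"y":0.014,"z":-0.45,"rx":0,"ry":0,"rz":0,"jaw":0.5},{"x":0,"y":0.014,"z":-0.8,"rx":0,"ry":0,"rz":0,"jaw":0.5},{"x":-0.4,"y":0.014,"z":-1,"rx":0,"ry":0,"rz":0,"jaw":0.5},{"x":-0.8,"y":0.014,"z":-1,"rx":0,"ry":0,"rz":0,"jaw":0.5},{"x":-0.8,"y":0.014,"z":-1,"rx":0,"ry":0,"rz":0,"jaw":0.5}]'
python3 - <<'E'
from h import *
t0,R0,s=tool(); print(t0,s["joints"],s["t"])
for n in("scene","wrist","top"):
    c=cam(n); cv2.imwrite(f"pics/{n}20.png",c["img"][:,:,::-1]);np.savez(f"{n}20.npz",**{k:np.array(v) for k,v in c.items()})
    if n=="scene": crop(c,150,200,260,310,"s20c",6)
E
```

```text
t: 32.33
eef_pos: [632.9, -275.7, 418.3]
tcp_rot: [-3.14, 0.002, 3.0]
ft_force: [-0.5, 0.5, -0.6]
opening: 0.503
[ 632.8728176  -275.70041888  418.33596022] [-5.06391707e-01  5.75631133e-01  1.36523993e+00 -5.38090663e-04
  1.19889606e+00 -1.93520461e+00] 32.325
```

View pics/s20c.png

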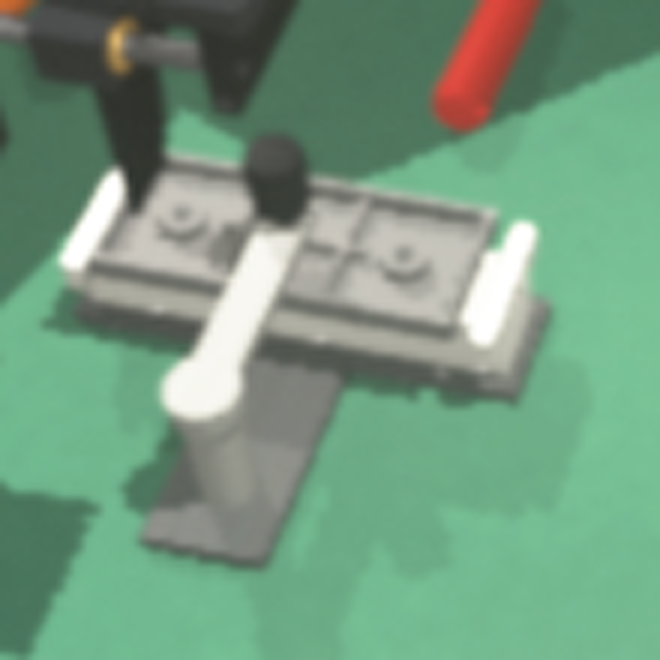

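View pics/wrist20.png

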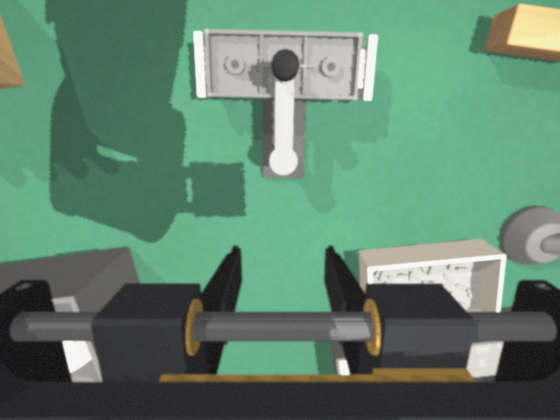

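View pics/top20.png

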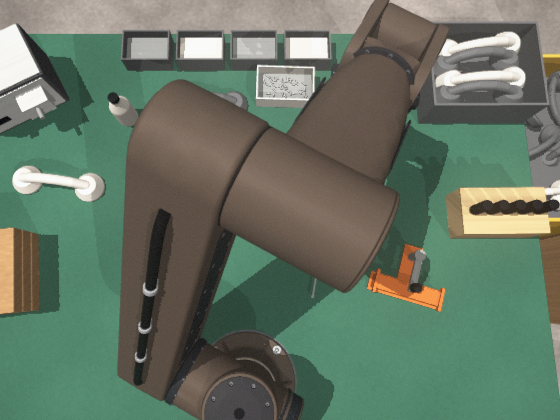

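Run:
```python
from h import *
c=dict(np.load("wrist20.npz")); crop(c,185,20,385,185,"w20c",4)
k=ray(c,[[285.5,62]],106)[0]; h=ray(c,[[283.5,160.5]],69)[0]
Rn=Ro.from_euler("z",-9.2,degrees=True); d=Rn.inv().apply((k-h)*[1,1,0]); print(k,h,np.hypot(*d[:2]),"theta",np.arctan2(d[1],-d[0]))
```

```text
[ 510.42263047 -256.31558027  106.        ] [ 595.60327745 -270.13860512   69.        ] 86.29495139652599 theta 0.0003062301169847872
```

View pics/w20c.png

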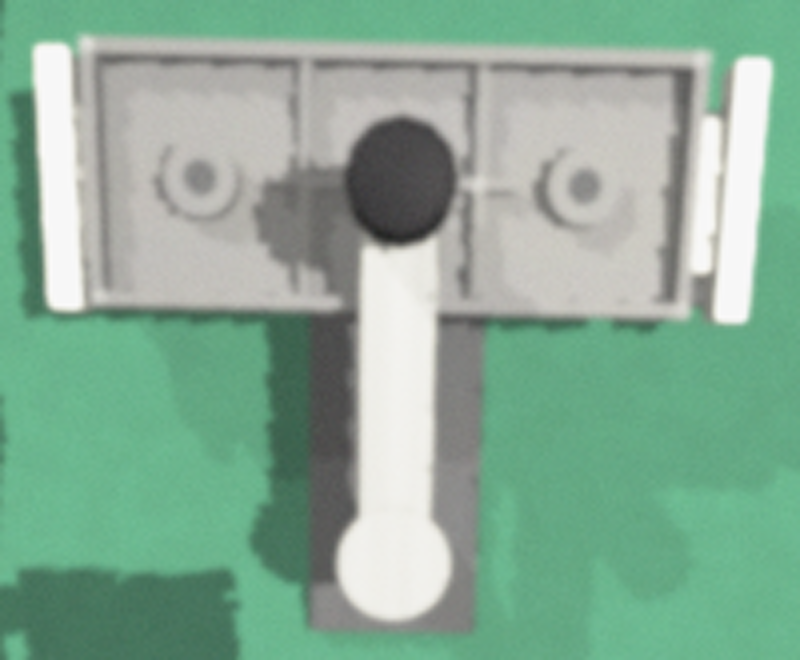

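Run:
```python
from h import *
w=dict(np.load("wrist20.npz")); f=lambda q,z: ray(w,np.array(q,float)/4+[185,20],z)
Rn=Ro.from_euler("z",-9.2,degrees=True); N=np.array([506.5,-257.3,0])
L=lambda P:Rn.inv().apply(P-N).round(1)
C=L(f([[80,38],[711,53],[689,320],[88,306]],52)); print(C,C.mean(0))
print(L(f([[34,45],[70,45],[50,310],[84,308],[737,60],[772,60],[712,320],[747,322]],46)))
```

```text
[[-30.2 -75.   52. ]
 [-29.6  74.7  52. ]
 [ 30.5  74.6  52. ]
 [ 29.8 -76.2  52. ]] [ 0.125 -0.475 52.   ]
[[-29.7 -87.5  46. ]
 [-29.9 -78.8  46. ]
 [ 30.7 -87.3  46. ]
 [ 30.1 -78.6  46. ]
 [-29.4  82.5  46. ]
 [-29.5  90.9  46. ]
 [ 30.2  81.8  46. ]
 [ 30.5  90.8  46. ]]
```

The relative end gap differs between views (+0.8 mm against -2.2 mm), so I need to know whether the cover moved and settle the centring.

Run:
```python
from h import *
a=dict(np.load("scene15.npz")); b=dict(np.load("scene20.npz"))
A=cv2.resize(a["img"][215:265,150:250,::-1],None,fx=7,fy=6,interpolation=cv2.INTER_CUBIC);B=cv2.resize(b["img"][215:265,150:250,::-1],None,fx=7,fy=6,interpolation=cv2.INTER_CUBIC)
cv2.imwrite("pics/cmp.png",np.vstack([A,B]))
# right-end shift by phase correlation
g=lambda i:cv2.cvtColor(i[225:262,205:243],cv2.COLOR_RGB2GRAY).astype(np.float32)
print(cv2.phaseCorrelate(g(a["img"]),g(b["img"]),cv2.createHanningWindow((38,37),cv2.CV_32F)))
Rn=Ro.from_euler("z",-9.2,degrees=True); N=np.array([506.5,-257.3,0])
# predicted centred cover & stop corners in scene (cmp px)
for nm,v in dict(cov=[(-30,-75,52),(-30,75,52),(30,75,52),(30,-75,52)],stop=[(-30,-81,46),(30,-81,46),(-30,81,46),(30,81,46)]).items():
    print(nm,((proj(a,N+Rn.apply(v))-[150,215])*[7,6]).round(0).tolist())
w=dict(np.load("wrist20.npz"))
for nm,v in dict(cov=[(-30,-75,52),(-30,75,52),(30,75,52),(30,-75,52)],stop=[(-30,-81,46),(30,-81,46),(-30,81,46),(30,81,46)]).items():
    print(nm,((proj(w,N+Rn.apply(v))-[185,20])*4).round(0).tolist())
```

```text
((0.0053356361176533085, -0.00292509546751063), 0.9752609372138977)
cov [[173.0, 59.0], [580.0, 120.0], [526.0, 235.0], [102.0, 169.0]]
stop [[160.0, 66.0], [89.0, 176.0], [598.0, 132.0], [545.0, 248.0]]
cov [[80.0, 39.0], [712.0, 51.0], [691.0, 318.0], [93.0, 307.0]]
stop [[61.0, 44.0], [74.0, 307.0], [731.0, 57.0], [709.0, 319.0]]
```

View pics/cmp.png

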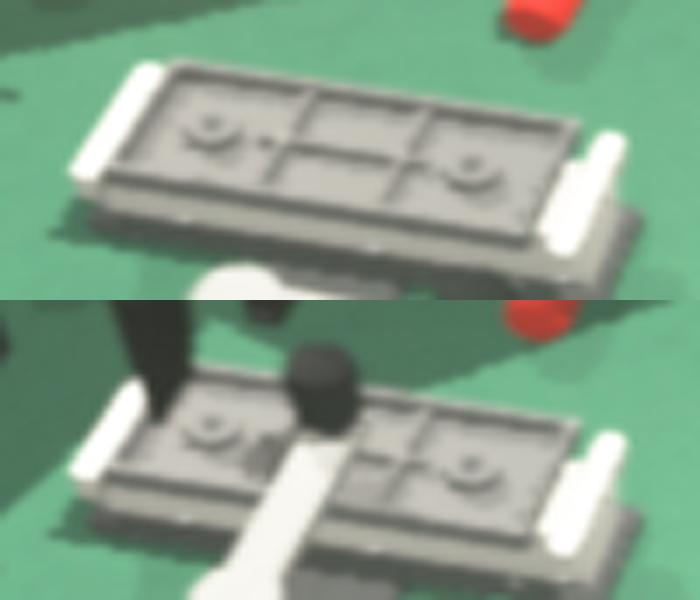

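The cover has not moved. I take one closer look from a different position to settle the end gaps.

```bash
python3 -m pendant '[{"x":0.3,"y":-0.05,"z":0.1,"rx":0,"ry":0,"rz":0.08,"jaw":0.5},{"x":0.6,"y":-0.05,"z":0.3,"rx":0,"ry":0,"rz":0.08,"jaw":0.5},{"x":0.6,"y":-0.05,"z":0.5,"rx":0,"ry":0,"rz":0.08,"jaw":0.5},{"x":0.6,"y":-0.05,"z":0.5,"rx":0,"ry":0,"rz":0.08,"jaw":0.5},{"x":0.6,"y":-0.05,"z":0.5,"rx":0,"ry":0,"rz":0.08,"jaw":0.5}]'
python3 - <<'E'
from h import *
print(tool()[0])
c=cam("wrist"); np.savez("wrist21.npz",**{k:np.array(v) for k,v in c.items()}); cv2.imwrite("pics/w21.png",c["img"][:,:,::-1])
E
```

```text
t: 33.1
eef_pos: [540.4, -270.4, 345.5]
tcp_rot: [-3.14, 0.002, 2.936]
ft_force: [0.6, 0.1, 0.4]
opening: 0.499
[ 540.38127144 -270.44014799  345.49755779]
```

View pics/w21.png

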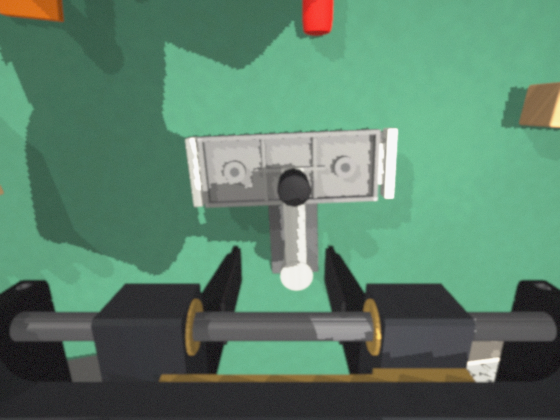

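Run:
```python
from h import *
c=dict(np.load("wrist21.npz")); 
a=c["img"][125:215,180:225,::-1];b=c["img"][125:215,365:410,::-1]
cv2.imwrite("pics/w21c.png",cv2.resize(np.hstack([a,b]),None,fx=6.5,fy=6.5,interpolation=cv2.INTER_CUBIC))
Rn=Ro.from_euler("z",-9.2,degrees=True); N=np.array([506.5,-257.3,0])
for r in (-20,20):
  for nm,z,ys in(("cov",52,(-75,75)),("stop",46,(-89,-81,81,89))):
    print(r,nm,proj(c,N+Rn.apply([(r,y,z) for y in ys])).round(1).tolist())
```

```text
-20 cov [[199.4, 150.0], [380.6, 141.5]]
-20 stop [[184.7, 149.9], [194.1, 149.5], [385.8, 140.5], [395.3, 140.1]]
20 cov [[205.0, 196.6], [378.6, 188.9]]
20 stop [[190.8, 195.5], [199.8, 195.1], [383.6, 187.0], [392.7, 186.5]]
```

View pics/w21c.png

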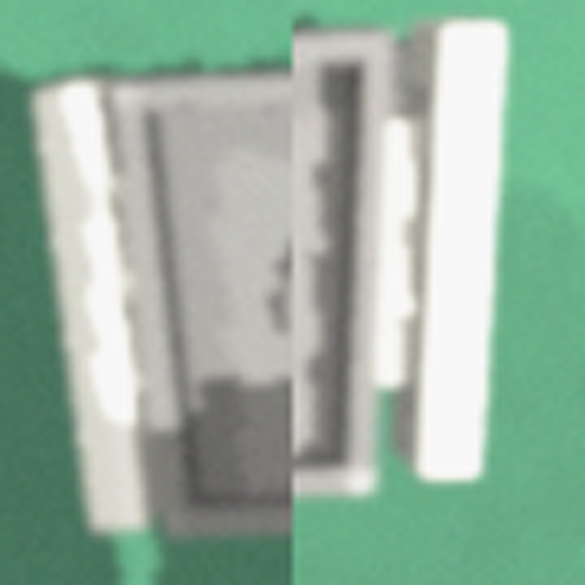

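Run:
```python
from h import *
Rn=Ro.from_euler("z",-9.2,degrees=True); N=np.array([506.5,-257.3,0])
c=dict(np.load("wrist15.npz"))
for nm,z,ys in(("cov",52,(-75,75)),("covbot",40,(-75,)),("stop",46,(-89,-81,81,89)),("bar",40,(-81,))):
    print(nm,proj(c,N+Rn.apply([(0,y,z) for y in ys])).round(1).tolist())
a=c["img"][110:140,245:320,::-1];b=c["img"][260:310,245:320,::-1]
cv2.imwrite("pics/w15d.png",cv2.resize(np.vstack([a,b]),None,fx=7,fy=7,interpolation=cv2.INTER_CUBIC))
```

```text
cov [[282.9, 276.2], [282.6, 136.5]]
covbot [[282.9, 280.2]]
stop [[282.9, 294.7], [282.9, 285.2], [282.6, 135.8], [282.6, 130.1]]
bar [[282.9, 287.0]]
```

View pics/w15d.png

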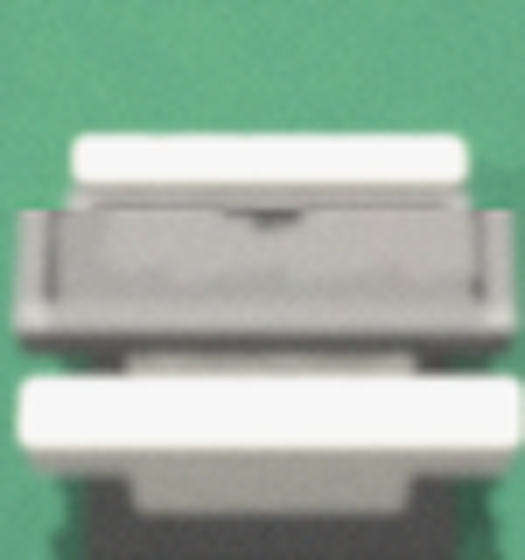

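Three views agree: the cover sits square and about 2 mm towards the -y stop, with gaps of roughly 4 and 8 mm and no contact. That is a small part of the 12 mm total play. Moving it now, under the closed hold-down, would risk more than it gains, so I leave it. The robot is clear.

Run:
```python
from h import *
s=env.state(); print(s["t"],s["ft_force"],np.abs(s["qvel"]).max())
t=cam("scene"); a=dict(np.load("scene15.npz"))
d=np.abs(t["img"][205:240,340:430].astype(int)-a["img"][205:240,340:430]).max(2); print("bystander diff px",(d>60).sum())
print(env.job_done())
```

```text
33.15 [ 0.70194562 -0.16300834 -0.47392082] 0.003967973597277122
bystander diff px 0
the job is handed in; nothing more can be done
None
```

The long cover is turned over and lying ribs up on the nest, and the hold-down arm is fully home across it. One check was slightly off: the cover is not perfectly centred between the end stops. I handed the job in at about 33 s; the interface reports no verdict.

I lifted the cover off the block, stood it in the rack, changed grip to the ribbed side and lowered it onto the nest. It was held or standing the whole way, and each release came after the force readings showed it resting on the surface below. I then swung the arm by its knob until it pressed on its stop at about 10 N, opened the fingers and lifted clear.

Last checks:
- **Hold-down:** measured angle about 0.00 rad.
- **Cover, across the nest:** square with the stops and within 1 mm of centre.
- **Cover, along the nest:** about 2 mm off, towards the -y stop. My first close estimate put it within 1 mm. Measuring the cover and stops together in three later close views gave about 2 mm, leaving gaps of roughly 4 and 8 mm. I left it because moving it under the closed arm seemed riskier than the error.
- **Short and round covers:** no change between the view after the cover was laid on the nest and the last one before hand-in. I compared the earlier views only by eye and saw no movement.
- **Robot:** touching nothing when I handed in.

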